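File the letter boxes and stamp the slip

ROBOT

A 6-joint arm with a two-finger parallel gripper is mounted at the origin on the work surface. World frame = base frame: x ahead of the robot, y to its left, z up, the work surface at z = 0. Lengths are in mm, angles in rad, forces in N, time in s.
With the tool pointing down it reaches from about 300 to 775 mm from the base axis. Payload 14.6 kg.
Tool frame: the origin (TCP) lies at the very end of the fingers, on their centre line; the grasp point (between the pads) lies 19 mm behind it (manip.grip_point_offset is the distance from the TCP to the grasp point, in mm); z points along the fingers, y is the line along which they close (so a half turn about z gives the same grasp; the last joint's range is limited). The gripper opens to 94 mm and grips with 3 to 60 N. Pads are 16 mm wide; open, the fingers measure 119 mm over their backs; the gripper's body (75 mm by 177 mm) begins 78 mm behind the grasp point.
Start: joints at [-1.258, 0.3, 1.521, -0, 1.321, -0.067], TCP at [203.896, -510.799, 169.246] pointing down, gripper open.
Joint ranges: [-3.03, 3.03], [-0.79, 2.21], [0.23, 2.52], [-1.04, 4.18], [0, 3.07], [-2.55, 2.55]. Speed limits (rad/s): [2.22, 2.22, 2.57, 3.14, 3.14, 3.14].

INTERFACE

Orientations are given as [roll, pitch, yaw] about the fixed x, y, z axes, in that order (R = Rz(yaw) Ry(pitch) Rx(roll)).
In Python, from cell import telemetry, eyes, manip gives the robot as it stands.
- The arm moves only by the tool play_rows, never from a script. Its arguments are lists of equal length, an entry for each row: "translation": the shift along the world's x, y, z in m, a list of three; "yaw": the turn about the world's z in rad. A call has 1 to 12 rows; each row is the pose to reach, as a shift and turn from the pose commanded when the call began; what a row does not reach only later rows make up. A row lasts 1/8 s, in which the tool goes at most 62.5 mm and 10.7 degrees, less where a joint would pass 70% of its speed; a pose out of reach is approached as far as the arm can. A call with a gripper value outside its range is refused whole. "hand" is the opening, from 0 (shut) to 1 (fully open), set as the call begins (left out, the last holds). The fingers move at their own pace and stop on an object; "force" is the grip in N (left out, the last holds). Time passes only in rows, so rows that repeat a pose let the fingers close. It gives the time, the measured TCP pose, the force, the opening and the grip force at its end, in the units of the state.
- telemetry.read_state(): the state, without advancing time (a new reading comes with each control period).
- eyes.camera(name): name is "scene" or "top" or "wrist"; returns a dict with "pixels" (384x512x3 uint8, red, green, blue), "fx", "fy", "cx", "cy" (pixels), "cam_to_world" (4x4, takes a point from camera to world coordinates); the wrist camera has in their place "T_tool_cam" (4x4, takes a point from camera to tool coordinates, whose origin is the TCP and whose axes are the flange's). Camera axes: x right, y up, looking along -z (the intrinsics and any distortion apply to the point x, -y, -z); pixel columns grow to the right and rows downward; lengths in mm; the calibration is good to about 2 mm. The wrist camera is an equidistant fisheye: a pixel r from the principal point sees the ray r / f radians off the axis. A picture is of the moment at which its call begins: read the wrist's pose just before it. There is no depth.
- manip.sign_off(): hands the job in; it is judged then, once.
The state is a dict: "clock": time; "joints": joint angles; "qd": joint speeds; "effort": joint torques, N m; "eef_pos": TCP position; "eef_rot": TCP orientation; "wrist_force": force on the tool from outside, world axes, zero at the start; "moment": the same for the moment, N m; "finger_gap": finger opening in mm; "finger_force": force on a finger pad.
Only numpy, scipy, OpenCV 4.12 (cv2) and the standard library are available. Lean on these libraries where they do the work, as an engineer would, in place of code of your own. Each camera call takes 0.05 s, during which the arm holds its last target. There are 200 camera calls.

TASK

The letter boxes in the rack on the hall table stand in a tight row that steps down in height from one end to the other: push them apart where needed and file every loose letter box standing in front into the rack at its place by height, upright and square, so that the whole row still steps down. When the row is complete, take the clipboard from its tray, lay it squarely on the bed of the grey press with the slip's free end under the stamp, let go of it, and stamp the slip by swinging the lever down to its stop and letting it spring back. Then lay the clipboard flat in its tray again, and leave the other things on the table where they are.

Things in the scene. Friction and masses are not known exactly. Their poses are not given: they have to be found in the camera images.
- rack: fixed wooden rack: floor 8 mm thick, 125 mm deep (x), 316 mm wide inside (y) between end walls 12 mm thick and 50 mm high; open in front (-x), lip 16 mm high, 6 mm thick at the back (+x), heights from the table. Boxes stand on the floor side by side along y, 110 mm sides along x, tallest nearest the +y end. Origin: centre of the underside; z up
- row1: upright letter box covered in grey linen, on a heavy steel foot 14 mm high; body with foot 110 mm (x) by 40 mm (y) by 104 mm high, with a brass finger tab on top, centred, 44 mm (x) by 10 mm (y) by 46 mm high (so 150 mm overall), weighs about 0.33 kg; standing in the rack at the start. Origin: centre of the underside, z up
- row2: upright letter box covered in grey linen, on a heavy steel foot 14 mm high; body with foot 110 mm (x) by 40 mm (y) by 88 mm high, with a brass finger tab on top, centred, 44 mm (x) by 10 mm (y) by 46 mm high (so 134 mm overall), weighs about 0.30 kg; standing in the rack at the start. Origin: centre of the underside, z up
- row3: upright letter box covered in grey linen, on a heavy steel foot 14 mm high; body with foot 110 mm (x) by 40 mm (y) by 72 mm high, with a brass finger tab on top, centred, 44 mm (x) by 10 mm (y) by 46 mm high (so 118 mm overall), weighs about 0.26 kg; standing in the rack at the start. Origin: centre of the underside, z up
- row4: upright letter box covered in grey linen, on a heavy steel foot 14 mm high; body with foot 110 mm (x) by 40 mm (y) by 56 mm high, with a brass finger tab on top, centred, 44 mm (x) by 10 mm (y) by 46 mm high (so 102 mm overall), weighs about 0.23 kg; standing in the rack at the start. Origin: centre of the underside, z up
- looseA: upright letter box covered in grey linen, on a heavy steel foot 14 mm high; body with foot 110 mm (x) by 40 mm (y) by 96 mm high, with a brass finger tab on top, centred, 44 mm (x) by 10 mm (y) by 46 mm high (so 142 mm overall), weighs about 0.31 kg; standing loose on the table at the start; may be absent. Origin: centre of the underside, z up
- looseB: upright letter box covered in grey linen, on a heavy steel foot 14 mm high; body with foot 110 mm (x) by 40 mm (y) by 80 mm high, with a brass finger tab on top, centred, 44 mm (x) by 10 mm (y) by 46 mm high (so 126 mm overall), weighs about 0.28 kg; standing loose on the table at the start; may be absent. Origin: centre of the underside, z up
- looseC: upright letter box covered in grey linen, on a heavy steel foot 14 mm high; body with foot 110 mm (x) by 40 mm (y) by 64 mm high, with a brass finger tab on top, centred, 44 mm (x) by 10 mm (y) by 46 mm high (so 110 mm overall), weighs about 0.25 kg; standing loose on the table at the start; may be absent. Origin: centre of the underside, z up
- press: fixed grey date-stamp press. Column 122 mm high at its +x side; steel bed 47 mm high, 80 mm wide (x -40..40 mm), from y = -40 to +95 mm; base plate 150 x 150 mm. The lever is hinged along y at x = +50 mm, z = 125 mm and reaches over the bed to the -x side; the bed is free for loading from the +y side. Origin: on the table, under the spot where the stamp lands; z up
- press_bed (a point): the spot on top of the press's bed where the stamp lands, 47 mm above the table; axes as the press's. With the lever at rest the stamp head hangs 40 mm or more above the clipboard's top
- press_handle (a point): centre of the lever's black cross bar (20 mm thick, 90 mm long along the press's y), 150 mm from the hinge; with the lever at rest it stands 197 mm above the table, at the stop 110 mm, and on the way down it moves 18 mm outward (the press's -x)
- press_lever (a joint): sprung lever: 0 rad at rest (arm rising 0.5 rad above level), grows as the handle is pushed down, stop at 0.6 rad; takes about 4 N at the handle to start and 7 N at the stop, and springs back when let go
- tray: fixed shallow wooden tray, 176 mm (x) by 96 mm (y) outside, 20 mm high, walls and floor 5 mm. Origin: centre of the underside, on the table
- clipboard: small plywood clipboard with a paper slip, 140 mm (x) by 64 mm (y) by 8 mm thick, lying flat in the tray at the start; its steel clip is an upright tab 30 mm (x) by 10 mm (y) by 30 mm high on top, centred at x = -45 mm (38 mm above the underside). About 0.13 kg. Origin: centre of the underside, z up. In the press it lies along the press's y, its clip end towards the press's +y
- slip (a point): where the slip is to be stamped: on top of the clipboard, 35 mm from its centre towards +x (80 mm from the clip's middle)
- mug: bystander: white mug, 80 mm wide, 90 mm high; origin at the centre of the underside
- key_bowl: bystander: brass bowl, 130 mm wide, 45 mm high; origin at the centre of the underside
- keys: bystander: bunch of keys with a black fob lying flat, about 100 mm long; origin at the centre of the underside
- glasses_case: bystander: black glasses case 160 x 60 x 35 mm; origin at the centre of the underside
- clothes_brush: bystander: clothes brush lying bristles down, 170 x 45 x 35 mm; origin at the centre of the underside
- gel_bottle: bystander: small bottle, 52 mm wide, 130 mm high; origin at the centre of the underside
- torch: bystander: torch lying on its side, 155 mm long, 42 mm thick; origin at the centre of the underside
Mind the look-alikes: they are no part of the job. What is shaped like the looseA but blue is not meant.

How it is judged:
By the outcome, as a careful person would: the job done as asked, in the order asked, and still so for the second after the job is handed in, with the robot touching nothing.
Of looseA, looseB, looseC only 2 to 3 are there at a start; the rules pass over those that are not, and their reading is None.
At some moment in a run one of looseA, looseB, looseC may be knocked a few centimetres aside while the robot is not near it.
It also fails if it takes over 210 s, if anything falls off the work surface, if the arm or the gripper's body presses on something with over 40 N, if the wrist force passes 120 N, or if a joint passes its speed limit or range.

## Working session

There is one attempt and no reset: what is moved stays moved. The work goes in short steps, Python scripts to look and compute and a tool call to move; the robot and the scene stay as the last step left them, time stands still between calls to the robot, and variables do not carry over. Pictures are saved under pics/ and viewed, at most 14 in all, crops included, and the job is handed in when it is done.

Besides the shell and the picture viewer there is one more tool, called after "Request:" in YAML: its name, and indented under it one key for each argument. play_rows: Moves the arm, as the interface text tells. Its arguments: {"type":"object","properties":{"translation":{"type":"array","items":{"type":"array","items":{"type":"number"}}},"yaw":{"type":"array","items":{"type":"number"}},"hand":{"type":"number"},"force":{"type":"number"}},"required":["translation","yaw"]}

```bash
ls; mkdir -p pics
cat > h.py <<'E'
import numpy as np, cv2
from cell import telemetry, eyes, manip
def snap(name,fn=None):
    s=telemetry.read_state(); c=eyes.camera(name)
    if fn: cv2.imwrite('pics/'+fn,cv2.cvtColor(c['pixels'],cv2.COLOR_RGB2BGR))
    np.savez('last_'+name+'.npz',**{k:v for k,v in c.items() if v is not None},pos=s['eef_pos'],rot=s['eef_rot'])
    return c
def load(name): return np.load('last_'+name+'.npz')
def px2w(c,u,v,z):
    d=np.array([(u-c['cx'])/c['fx'],-(v-c['cy'])/c['fy'],-1]); T=c['cam_to_world']
    d=T[:3,:3]@d; o=T[:3,3]; return o+d*(z-o[2])/d[2]
def w2px(c,p):
    T=c['cam_to_world']; q=T[:3,:3].T@(np.array(p,float)-T[:3,3])
    return np.array([c['cx']+c['fx']*q[0]/-q[2], c['cy']-c['fy']*q[1]/-q[2]])
E
python3 - <<'E'
from h import *
for n in ('top','scene'):
    c=snap(n); print(n,c['fx'],c['fy'],c['cx'],c['cy'],{k:v for k,v in c.items() if k not in('pixels','fx','fy','cx','cy')})
    im=cv2.cvtColor(c['pixels'],cv2.COLOR_RGB2BGR); cv2.imwrite('pics/'+n+'0.png',cv2.resize(im,(800,600),interpolation=cv2.INTER_CUBIC))
print(telemetry.read_state())
E
```

```text
pics
top 349.6992409795375 349.6992409795375 257.6224556725746 187.17923697493737 {'cam_to_world': array([[ 2.59560208e-02,  9.85321019e-01, -1.68726924e-01,
         3.75844879e+02],
       [-9.99445388e-01,  2.91003313e-02,  1.61891344e-02,
         4.87930269e+01],
       [ 2.08615038e-02,  1.68213141e-01,  9.85529876e-01,
         1.30135916e+03],
       [ 0.00000000e+00,  0.00000000e+00,  0.00000000e+00,
         1.00000000e+00]])}
scene 464.561247260454 464.561247260454 257.6892815200129 195.36763688212014 {'cam_to_world': array([[-3.47346882e-01, -7.36175862e-01,  5.80857335e-01,
         1.34679724e+03],
       [ 9.37669833e-01, -2.80065130e-01,  2.05763958e-01,
         3.32915782e+02],
       [ 1.11994258e-02,  6.16123869e-01,  7.87569648e-01,
         1.23759923e+03],
       [ 0.00000000e+00,  0.00000000e+00,  0.00000000e+00,
         1.00000000e+00]])}
{'clock': 0.1, 'joints': array([-1.25764280e+00,  3.00391814e-01,  1.52153339e+00,  1.85806910e-05,
        1.32069964e+00, -6.65512693e-02]), 'qd': array([ 0.00149186, -0.00180948, -0.00180635,  0.0007766 , -0.00075975,
        0.00076719]), 'effort': array([-1.68445771e-03, -5.32649446e+01, -3.53289163e+01,  7.08098849e-02,
        2.34610919e-02, -4.09294887e-05]), 'eef_pos': array([ 203.79675034, -510.54916624,  168.75001478]), 'eef_rot': array([-3.14056394e+00, -8.66011336e-05,  3.79700147e-01]), 'wrist_force': array([-0.11369824, -0.34886328,  0.02848383]), 'moment': array([-0.01039627, -0.05262371,  0.00160617]), 'finger_force': 0.0, 'finger_gap': 94.04551376622358}
```

View pics/top0.png

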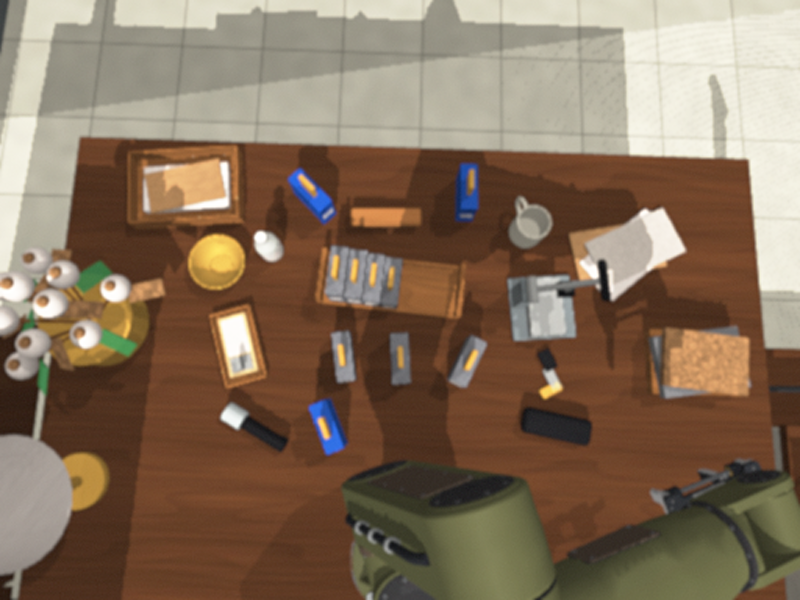

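View pics/scene0.png

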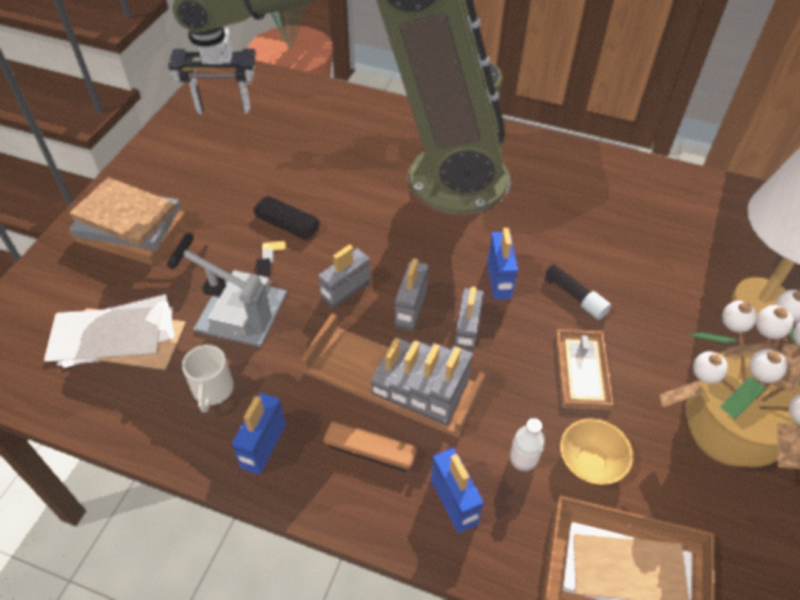

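Candidates (top view, 800x600): grey loose boxes at (343,357), (400,358) and (468,361). The blue look-alikes at (327,427), (312,193) and (468,192) are out. Next, close crops and tab fits.

```bash
cat > fit.py <<'E'
from h import *
from scipy.optimize import minimize
def yellow(c):
    f=c['pixels'].astype(np.float32)
    h=cv2.cvtColor(c['pixels'],cv2.COLOR_RGB2HSV).astype(float)
    sat=(f[...,0]-f[...,2])/np.maximum(f[...,0],1)
    return np.clip((sat-.38)/.25,0,1)*(f[...,0]>120)*(h[...,0]>12)
def cub(cx,cy,yaw,z0,z1,lx,ly):
    R=np.array([[np.cos(yaw),-np.sin(yaw)],[np.sin(yaw),np.cos(yaw)]])
    p=[]
    for a in(-1,1):
        for b in(-1,1):
            q=R@[a*lx/2,b*ly/2]+[cx,cy]; p+=[[*q,z0],[*q,z1]]
    return p
def render(c,pts,win,S=8):
    x0,y0,x1,y1=win; P=np.array([w2px(c,p) for p in pts])
    P=((P-[x0,y0]+.5)*S).astype(np.float32)
    m=np.zeros(((y1-y0)*S,(x1-x0)*S),np.float32)
    cv2.fillConvexPoly(m,cv2.convexHull(np.round(P*16).astype(np.int32)),1.,shift=4)
    m=cv2.resize(m,(x1-x0,y1-y0),interpolation=cv2.INTER_AREA)
    return cv2.GaussianBlur(m,(0,0),.6)
def fit(cams,x,y,yaw,H,zoff=0,hid=0):
    """tab fit; H overall height; hid mm of tab bottom hidden"""
    Y=[yellow(c) for c in cams]; wins=[]
    for c in cams:
        u,v=w2px(c,[x,y,H-20+zoff]).astype(int); wins.append((u-17,v-17,u+18,v+18))
    def cost(p):
        pts=cub(p[0],p[1],p[2]/20,H-46+hid+zoff,H+zoff,44,10)
        return sum(((render(c,pts,w)-m[w[1]:w[3],w[0]:w[2]])**2).sum() for c,m,w in zip(cams,Y,wins))
    best=None
    for dy in(0,):
        r=minimize(cost,[x,y,yaw*20],method='Nelder-Mead',options=dict(initial_simplex=[[x,y,yaw*20],[x+8,y,yaw*20],[x,y+8,yaw*20],[x,y,yaw*20+4]],xatol=.05,fatol=.01))
        best=r
    return best.x[0],best.x[1],best.x[2]/20,best.fun
E
python3 - <<'E'
from fit import *
T=load('top');S=load('scene')
K=800/512
for n,(u,v,z) in dict(L1=(341,357,110),L2=(401,358,110),L3=(470,355,110),rack=(391,283,10),r1=(335,265,140),r4=(391,278,100),rackL=(322,270,50),rackR=(463,290,50),press=(543,310,47),col=(520,290,122),handle=(605,280,197),tray=(238,345,20),clip=(240,358,38),case=(556,426,35),keys=(550,372,10)).items():
    p=px2w(T,u/K,v/K,z); print(n,p[:2].round(), 'scene',(w2px(S,p)*K).round())
im=cv2.cvtColor(T['pixels'],cv2.COLOR_RGB2BGR)
cv2.imwrite('pics/topc.png',cv2.resize(im[150:250,198:331],None,fx=6,fy=6,interpolation=cv2.INTER_CUBIC))
im=cv2.cvtColor(S['pixels'],cv2.COLOR_RGB2BGR)
cv2.imwrite('pics/scc.png',cv2.resize(im[145:280,190:330],None,fx=4.4,fy=4.4,interpolation=cv2.INTER_CUBIC))
E
```

```text
L1 [434. 159.] scene [473. 292.]
L2 [436.  29.] scene [412. 275.]
L3 [ 446. -121.] scene [342. 259.]
rack [619.  56.] scene [392. 377.]
r1 [631. 178.] scene [453. 364.]
r4 [614.  56.] scene [393. 349.]
rackL [638. 217.] scene [469. 399.]
rackR [ 600. -113.] scene [317. 334.]
press [ 559. -300.] scene [244. 294.]
col [ 591. -229.] scene [262. 292.]
handle [ 604. -389.] scene [180. 249.]
tray [460. 407.] scene [584. 364.]
clip [429. 395.] scene [583. 345.]
case [ 295. -328.] scene [288. 212.]
keys [ 417. -324.] scene [267. 256.]
```

View pics/topc.png

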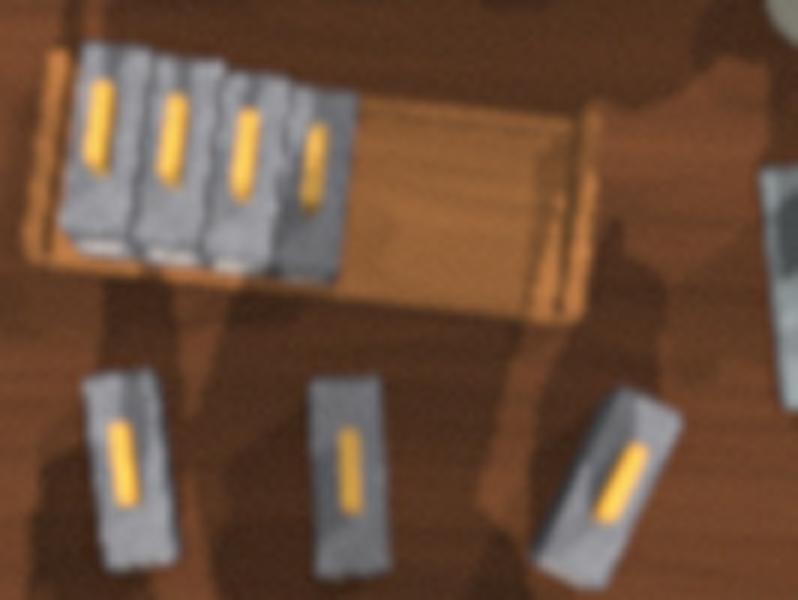

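Run:
```python
from fit import *
from scipy.optimize import least_squares
T=load('top');S=load('scene')
def rp(c,z=50): return np.array([px2w(T,198+(u-3)/6,150+(v-3)/6,z)[:2] for u,v in c])
P=rp([(50,48),(25,262),(603,100),(580,322)]); print(P.round(1))
M=np.array([(62.5,170),(-62.5,170),(62.5,-170),(-62.5,-170)])
def f(p):
    c,s=np.cos(p[2]),np.sin(p[2]); return (M@np.array([[c,s],[-s,c]])+p[:2]-P).ravel()
r=least_squares(f,[619,50,-.1]); print('rack',r.x.round(3),r.fun.round(1))
ry=r.x[2]
for n,x,y,H in(('row1',631,178,150),('row2',625,140,134),('row3',620,100,118),('row4',614,56,102)):
    hid=0
    print(n,[np.round(fit(cs,x,y,ry,H,8),3) for cs in([T,S],[T],[S])])
for n,x,y,yw in(('L1',434,159,.1),('L2',436,29,0),('L3',446,-121,-.5)):
    for H in(110,126,142):
        print(n,H,np.round(fit([T,S],x,y,yw,H),3))
```

```text
[[ 695.   221.3]
 [ 562.2  229.5]
 [ 672.8 -118.2]
 [ 535.4 -105.2]]
rack [ 6.16373e+02  5.68490e+01 -7.30000e-02] [-3.9  0.6  4.3  1.4 -6.6  0.9  6.2 -2.9]
row1 [array([6.28307e+02, 1.77254e+02, 1.33000e-01, 2.14565e+02]), array([ 6.27238e+02,  1.78580e+02, -4.70000e-02,  1.56050e+02]), array([6.25518e+02, 1.74572e+02, 2.09000e-01, 4.85340e+01])]
row2 [array([6.24596e+02, 1.36388e+02, 1.21000e-01, 1.64008e+02]), array([ 6.24402e+02,  1.37913e+02, -5.00000e-02,  9.32750e+01]), array([6.18511e+02, 1.33633e+02, 2.57000e-01, 5.87630e+01])]
row3 [array([6.20351e+02, 9.53980e+01, 1.37000e-01, 1.45321e+02]), array([ 6.20638e+02,  9.70500e+01, -4.10000e-02,  6.58600e+01]), array([6.16859e+02, 9.24070e+01, 3.08000e-01, 6.64260e+01])]
row4 [array([6.16260e+02, 5.55770e+01, 1.17000e-01, 3.88657e+02]), array([ 6.17617e+02,  5.71280e+01, -5.10000e-02,  3.28934e+02]), array([6.13396e+02, 5.16550e+01, 2.46000e-01, 4.34590e+01])]
L1 110 [4.39613e+02 1.59513e+02 1.85000e-01 4.28460e+01]
L1 126 [4.39801e+02 1.59026e+02 1.92000e-01 4.26290e+01]
L1 142 [4.39072e+02 1.57595e+02 1.89000e-01 4.68640e+01]
L2 110 [4.36412e+02 2.91980e+01 3.18000e-01 4.63990e+01]
L2 126 [4.37267e+02 2.97970e+01 3.16000e-01 3.99930e+01]
L2 142 [4.37278e+02 3.05930e+01 2.75000e-01 3.36450e+01]
L3 110 [ 4.33189e+02 -1.26214e+02 -1.70000e-02  8.14070e+01]
L3 126 [ 4.36662e+02 -1.23426e+02 -2.57000e-01  5.73360e+01]
L3 142 [ 4.40485e+02 -1.20554e+02 -2.93000e-01  5.43660e+01]
```

View pics/scc.png

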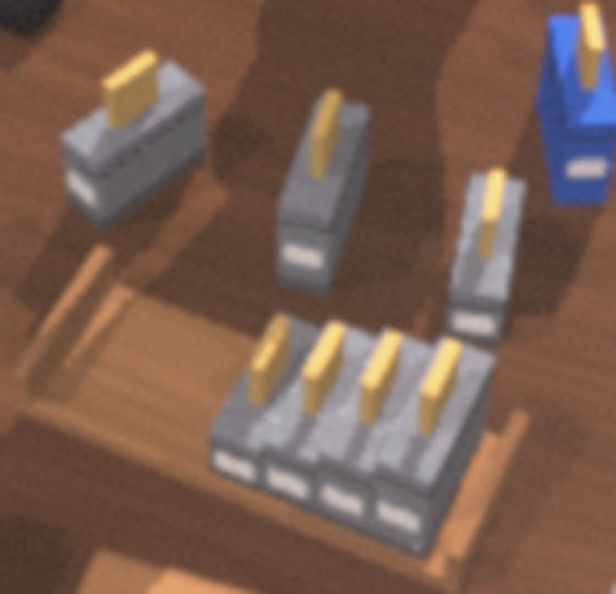

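Run:
```python
from fit import *
T=load('top');S=load('scene')
for n,x,y,yw in(('L1',434,159,.1),('L2',436,29,0),('L3',446,-121,-.5)):
    for H in(110,126,142):
        print(n,H,*[np.round(fit([c],x,y,yw,H),2) for c in (T,S)])
# body checks: project body corners in scene crop coords
for n,x,y,yw in(('L1',437,159,.1),('L2',437,30,.02),('L3',440,-121,-.45)):
  for h in(64,80,96):
    a=np.array([w2px(S,p) for p in cub(x,y,yw,0,h,110,40)]); a=((a-[190,145])*4.4+2.2).round().astype(int)
    print(n,h,a[4:].tolist() if 1 else'')
for p in ((80,275),(180,275)): print(T['pixels'][200,200])
```

```text
L1 110 [4.4055e+02 1.6031e+02 1.6000e-01 4.5100e+00] [4.3612e+02 1.5682e+02 1.9000e-01 3.4270e+01]
L1 126 [4.3939e+02 1.5904e+02 1.7000e-01 5.1800e+00] [4.4160e+02 1.5742e+02 1.9000e-01 3.6180e+01]
L1 142 [4.3866e+02 1.5742e+02 1.7000e-01 6.0100e+00] [4.3851e+02 1.5733e+02 1.9000e-01 4.0850e+01]
L2 110 [4.4018e+02 3.1540e+01 6.0000e-02 2.4900e+00] [4.0843e+02 1.9130e+01 3.2000e-01 1.7330e+01]
L2 126 [4.391e+02 3.173e+01 5.000e-02 2.920e+00] [4.2153e+02 2.3470e+01 3.2000e-01 1.8320e+01]
L2 142 [4.3831e+02 3.1910e+01 2.0000e-02 3.3100e+00] [4.3464e+02 2.8010e+01 3.2000e-01 1.9390e+01]
L3 110 [ 437.78 -123.43   -0.46    4.51] [ 4.1954e+02 -1.3356e+02 -1.9000e-01  3.2400e+01]
L3 126 [ 436.93 -121.03   -0.48    5.17] [ 4.3195e+02 -1.2704e+02 -1.4000e-01  3.4220e+01]
L3 142 [ 436.48 -118.88   -0.52    6.25] [ 4.4441e+02 -1.2038e+02 -1.2000e-01  3.5940e+01]
L1 64 [[443, 335], [449, 283], [497, 346], [504, 295]]
L1 80 [[443, 335], [451, 270], [497, 346], [507, 282]]
L1 96 [[443, 335], [453, 256], [497, 346], [509, 268]]
L2 64 [[275, 282], [275, 229], [325, 296], [327, 244]]
L2 80 [[275, 282], [275, 216], [325, 296], [328, 230]]
L2 96 [[275, 282], [275, 202], [325, 296], [328, 217]]
L3 64 [[70, 206], [63, 153], [103, 236], [98, 183]]
L3 80 [[70, 206], [61, 139], [103, 236], [96, 169]]
L3 96 [[70, 206], [60, 125], [103, 236], [95, 155]]
[85 54 34]
[85 54 34]
```

L1 = looseC, L2 = looseA and L3 = looseB: the body heights in the scene crop match 64, 96 and 80 mm. First I move over row4, at about (617,57).

Request:
play_rows:
  translation:
    - [0.0,0.0,0.06]
    - [0.04,0.05,0.09]
    - [0.08,0.1,0.09]
    - [0.12,0.15,0.09]
    - [0.16,0.2,0.09]
    - [0.2,0.25,0.09]
    - [0.24,0.31,0.09]
    - [0.28,0.36,0.09]
    - [0.32,0.42,0.09]
    - [0.36,0.48,0.09]
    - [0.4,0.54,0.09]
    - [0.413,0.5675,0.09]
  yaw: [0,0,-0.1,-0.15,-0.2,-0.3,-0.35,-0.4,-0.457,-0.457,-0.457,-0.457]
  hand: 0.3

```text
clock: 1.6
eef_pos: [606.8, 40.4, 258.9]
eef_rot: [3.141, 0.001, -0.077]
wrist_force: [0.1, -1.7, 0.1]
finger_gap: 28.3
finger_force: 0.0
```

Run:
```python
from h import *
s=telemetry.read_state(); print(s['clock'],s['eef_pos'],s['eef_rot'],s['finger_gap'],s['joints'].round(2),s['wrist_force'])
c=snap('wrist'); print({k:v for k,v in c.items() if k!='pixels'})
im=cv2.cvtColor(c['pixels'],cv2.COLOR_RGB2BGR); cv2.imwrite('pics/w1.png',cv2.resize(im,(800,600),interpolation=cv2.INTER_CUBIC))
```

```text
1.6 [606.83688388  40.35867658 258.86080915] [ 3.14145519e+00  5.51197722e-04 -7.72556468e-02] 28.328298251993495 [ 0.01  0.39  1.2  -0.    1.56  1.65] [ 0.06586224 -1.65452809  0.08230134]
{'fx': 297.3186396354542, 'fy': 297.3186396354542, 'cx': 253.29784879064331, 'cy': 195.94000498665318, 'T_tool_cam': array([[ 1.40481446e-05,  9.66289062e-01,  2.57459607e-01,
         7.38504267e+01],
       [ 9.99999878e-01, -1.40596397e-04,  4.73117394e-04,
         2.15120246e-01],
       [ 4.93366056e-04,  2.57459569e-01, -9.66288946e-01,
        -2.15819553e+02],
       [ 0.00000000e+00,  0.00000000e+00,  0.00000000e+00,
         1.00000000e+00]])}
```

View pics/w1.png

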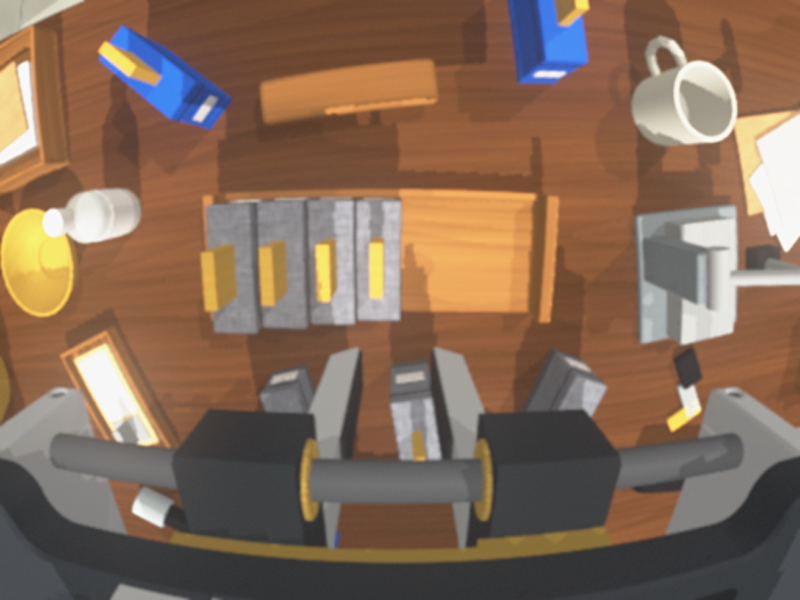

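```bash
cat >> h.py <<'E'
from scipy.spatial.transform import Rotation as Ro
def wp(c,u,v,z,K=800/512):
    """wrist pixel (in 800x600 view) -> world at height z"""
    x=(u+.5)/K-.5-c['cx']; y=(v+.5)/K-.5-c['cy']; r=np.hypot(x,y); t=r/c['fx']
    d=np.array([np.sin(t)*x/r,-np.sin(t)*y/r,-np.cos(t)])
    R=Ro.from_euler('xyz',c['rot']).as_matrix(); T=c['T_tool_cam']
    o=R@T[:3,3]+c['pos']; d=R@T[:3,:3]@d
    return o+d*(z-o[2])/d[2]
E
python3 - <<'E'
from h import *
c=load('wrist')
for n,u,v,z in [('row4 tab',375,269,110),('row4 tab far',374.5,241,110),('row4 tab near',376,298,110),('row3 tab near-left',320,300,126),('row3 tab far',321,241,126),('row2 far',266,243,142),('row2 near',266,304,142),
 ('row1 far',210,250,158),('row1 near',212,310,158),('rackR far out',557,197,50),('rackR near out',546,322,50),('rackR near in',538,322,50),('floor near R',529,312,8),('floor far R',528,196,16),('lip far in',403,201,16),('rackL far',205,197,50),
 ('row4 body NR',400,319,64),('row4 FR',400,200,64),('row3 FL',308,198,80),
 ('A front top L',390,372,96),('A front R',428,360,96),('C F',275,378,64),('C FR',303,364,64),('B F',558,352,80),('B FR',605,385,80)]:
    print(n,wp(c,u,v,z)[:2].round(1))
E
```

```text
row4 tab [615.6  56.5]
row4 tab far [638.1  54.9]
row4 tab near [591.8  57.7]
row3 tab near-left [597.5 100.6]
row3 tab far [643.5  94.7]
row2 far [647.8 133.4]
row2 near [601.6 139.9]
row1 far [648.9 172.3]
row1 near [604.1 178.3]
rackR far out [ 662.3 -116.1]
rackR near out [ 540.2 -103.4]
rackR near in [540.9 -95. ]
floor near R [539.2 -97.4]
floor far R [662.7 -96.9]
lip far in [664.5  29.1]
rackL far [689.9 217.6]
row4 body NR [559.   40.4]
row4 FR [667.3  32.2]
row3 FL [676.6 110.2]
A front top L [520.5  52.4]
A front R [529.2  18.3]
C F [507.6 167.7]
C FR [520.9 137. ]
B F [ 519.3 -106.5]
B FR [ 478.1 -159.9]
```

Request:
play_rows:
  translation:
    - [-0.0016,-0.0006,-0.06]
    - [-0.0016,-0.0006,-0.12]
    - [-0.0016,-0.0006,-0.13]
    - [-0.0016,-0.0006,-0.13]
  yaw: [-0.008,-0.008,-0.008,-0.008]

```text
clock: 2.15
eef_pos: [605.1, 37.8, 130.7]
eef_rot: [-3.142, -0.001, -0.085]
wrist_force: [-0.0, -0.2, 0.3]
finger_gap: 28.0
finger_force: 0.0
```

Request:
play_rows:
  translation:
    - [0.0101,0.0186,0]
    - [0.0101,0.0186,0]
    - [0.0101,0.0186,-0.046]
    - [0.0101,0.0186,-0.046]
    - [0.0101,0.0186,-0.046]
  yaw: [0,0,0,0,0]

```text
clock: 2.78
eef_pos: [615.4, 56.6, 85.2]
eef_rot: [-3.141, -0.002, -0.085]
wrist_force: [-0.0, -0.6, -0.0]
finger_gap: 28.3
finger_force: 0.0
```

Request:
play_rows:
  translation:
    - [0,0,0]
    - [0,0,0]
    - [0,0,0]
    - [0,0,0]
  yaw: [0,0,0,0]
  hand: 0
  force: 35

```text
clock: 3.28
eef_pos: [614.6, 56.5, 83.4]
eef_rot: [-3.142, -0.0, -0.085]
wrist_force: [0.3, 1.0, -0.9]
finger_gap: 0.2
finger_force: 0.0
```

Run:
```python
from h import *
c=snap('wrist'); 
im=cv2.cvtColor(c['pixels'],cv2.COLOR_RGB2BGR); 
d=snap('scene'); im2=cv2.cvtColor(d['pixels'],cv2.COLOR_RGB2BGR)[150:300,190:330]
a=cv2.resize(im,(512,384)); b=cv2.resize(im2,(280,300),interpolation=cv2.INTER_CUBIC)
o=np.zeros((384,792,3),np.uint8); o[:,:512]=a; o[:300,512:]=b; cv2.imwrite('pics/w2.png',o)
```

```text
(no output)
```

View pics/w2.png

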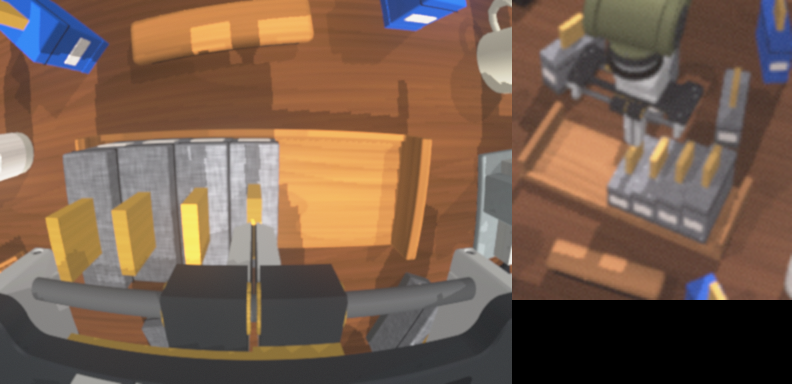

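```bash
cat >> h.py <<'E'
def w2wp(c,p,K=1.0):
    R=Ro.from_euler('xyz',c['rot']).as_matrix(); T=c['T_tool_cam']
    q=T[:3,:3].T@(R.T@(np.array(p,float)-c['pos'])-T[:3,3])
    t=np.arctan2(np.hypot(q[0],q[1]),-q[2]); a=np.arctan2(-q[1],q[0])
    return ((np.array([c['cx']+c['fx']*t*np.cos(a),c['cy']+c['fx']*t*np.sin(a)])+.5)*K-.5).round(1)
E
python3 - <<'E'
from h import *
c=load('wrist'); print(c['pos'],c['rot'])
print('TCP',w2wp(c,c['pos']))
for x in (593,615,637):
    print(x,[w2wp(c,(x,56.5+(615-x)*.085+dy,z)) for z in(64,110) for dy in(-5,5)])
print(telemetry.read_state()['finger_gap'],telemetry.read_state()['finger_force'])
im=cv2.cvtColor(c['pixels'],cv2.COLOR_RGB2BGR)
cv2.imwrite('pics/w2c.png',cv2.resize(im[170:330,160:340],None,fx=3.6,fy=3.6,interpolation=cv2.INTER_CUBIC))
E
```

```text
[614.6027106   56.48569039  83.39624267] [-3.14156181e+00 -1.19534872e-04 -8.52302765e-02]
TCP [253.1 216.5]
593 [array([259. , 232.8]), array([247.3, 233.7]), array([260.1, 257. ]), array([246. , 258.1])]
615 [array([259.1, 208. ]), array([247.1, 209. ]), array([260.4, 228. ]), array([245.7, 229.2])]
637 [array([259.3, 181.9]), array([246.9, 183. ]), array([260.6, 196.7]), array([245.5, 198. ])]
0.8530274903853605 0.0
```

View pics/w2c.png

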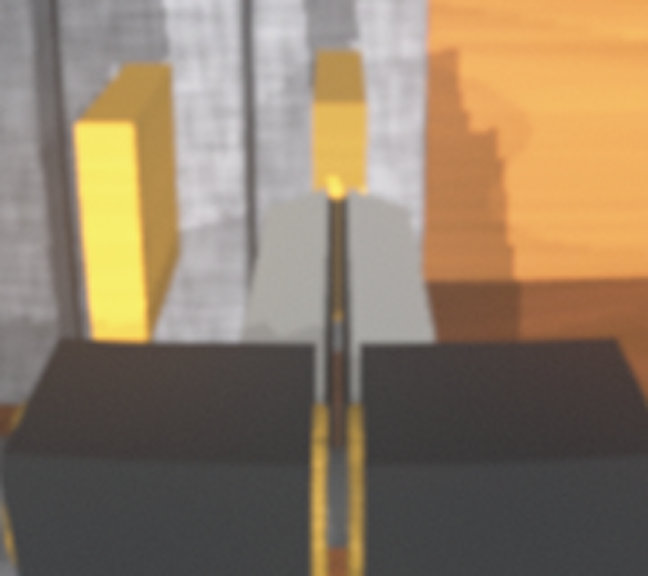

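Run:
```python
from h import *
c=load('wrist'); R=Ro.from_euler('xyz',c['rot']).as_matrix()
for z in(0,-19,-30,-45,-60,-80):
    print(z,[w2wp(c,c['pos']+R@np.array([x,y,z])) for x in(-8,8) for y in(-14,14)])
```

```text
0 [array([235.1, 226.3]), array([271.2, 226.3]), array([234.7, 206.6]), array([271.6, 206.6])]
-19 [array([233.6, 235.6]), array([272.7, 235.6]), array([233.1, 214.5]), array([273.2, 214.5])]
-30 [array([232.6, 241.8]), array([273.7, 241.8]), array([232. , 219.7]), array([274.2, 219.7])]
-45 [array([231. , 251.3]), array([275.1, 251.3]), array([230.3, 227.9]), array([275.8, 227.9])]
-60 [array([229.3, 262.2]), array([276.8, 262.2]), array([228.4, 237.3]), array([277.7, 237.3])]
-80 [array([226.5, 279.5]), array([279.5, 279.6]), array([225.3, 252.6]), array([280.7, 252.6])]
```

Run:
```python
from h import *
for m in(manip,telemetry,eyes): print([ (k,getattr(m,k)) for k in dir(m) if k[0]!='_'])
s=telemetry.read_state(); print(s['eef_pos'],s['joints'],s['finger_gap'],s['wrist_force'])
```

```text
[('Unreachable', <class 'cell.Unreachable'>), ('grip_point_offset', 18.8), ('sign_off', <function connect.<locals>.done at 0x7f8a41354400>)]
[('read_state', <function make.<locals>.<lambda> at 0x7f8a41355260>)]
[('camera', <function make.<locals>.drawn_camera at 0x7f8a41354d60>)]
[614.59146067  56.48608151  83.30503636] [3.23086969e-02 5.25287909e-01 1.41082742e+00 1.18907411e-05
 1.20542138e+00 1.68833468e+00] 0.8530274903853605 [ 0.07628079 -0.81690427  0.00300377]
```

Run:
```python
from h import *
S=load('scene');K=800/512
a=.38; d=np.array([np.sin(a),-np.cos(a),0])
for z in(0,19,45,78):
    print(z,[(w2px(S,np.array([203.8,-510.5,168.75+z])+s*d*47)*K).round() for s in(-1,1)])
print([ (z,w2px(S,(614.6,56.5,z))) for z in(83,110,128)])
im=cv2.cvtColor(S['pixels'],cv2.COLOR_RGB2BGR)
cv2.imwrite('pics/s2c.png',cv2.resize(im[150:260,220:320],None,fx=5,fy=5,interpolation=cv2.INTER_CUBIC))
```

```text
0 [array([248., 124.]), array([207., 124.])]
19 [array([246., 117.]), array([205., 117.])]
45 [array([245., 108.]), array([203., 108.])]
78 [array([242.,  96.]), array([200.,  96.])]
[(83, array([251.7496133, 227.0624286])), (110, array([251.75995656, 221.91430954])), (128, array([251.76703227, 218.39253309]))]
```

View pics/s2c.png

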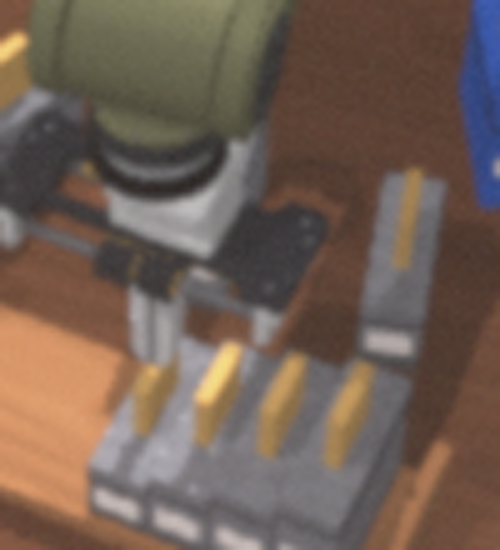

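Request:
play_rows:
  translation:
    - [0,0,0.01]
    - [0,0,0.01]
    - [0,0,0]
    - [0,0,-0.015]
    - [0,0,-0.015]
  yaw: [0,0,0,0,0]
  hand: 0.3

```text
clock: 4.0
eef_pos: [613.5, 56.5, 66.1]
eef_rot: [3.141, 0.003, -0.085]
wrist_force: [-0.2, 0.7, 0.6]
finger_gap: 28.0
finger_force: 0.0
```

Request:
play_rows:
  translation:
    - [0,0,-0.004]
    - [0,0,-0.008]
    - [0,0,-0.01]
    - [0,0,-0.01]
  yaw: [0,0,0,0]

```text
clock: 4.5
eef_pos: [614.5, 56.5, 58.2]
eef_rot: [3.142, 0.0, -0.085]
wrist_force: [0.9, 0.4, -0.0]
finger_gap: 28.3
finger_force: 0.0
```

Request:
play_rows:
  translation:
    - [0,0,0]
    - [0,0,0]
    - [0,0,0]
    - [0,0,0]
  yaw: [0,0,0,0]
  hand: 0
  force: 35

```text
clock: 5.0
eef_pos: [614.6, 56.4, 58.4]
eef_rot: [3.141, -0.0, -0.085]
wrist_force: [0.3, -1.6, 2.1]
finger_gap: 9.6
finger_force: 35.0
```

Request:
play_rows:
  translation:
    - [0,0,0.012]
    - [0,0,0.02]
    - [-0.004,-0.04,0.02]
    - [-0.008,-0.08,0.02]
    - [-0.0125,-0.12,0.02]
    - [-0.0131,-0.1289,0.02]
    - [-0.0131,-0.1289,0.02]
    - [-0.0131,-0.1289,0.01]
    - [-0.0131,-0.1289,0.001]
    - [-0.0131,-0.1289,-0.0005]
    - [-0.0131,-0.1289,-0.0005]
  yaw: [0,0,0,0,0,0,0,0,0,0,0]

```text
clock: 6.38
eef_pos: [601.4, -71.6, 57.8]
eef_rot: [-3.141, 0.0, -0.084]
wrist_force: [-3.7, 0.7, 5.9]
finger_gap: 9.5
finger_force: 35.0
```

Request:
play_rows:
  translation:
    - [0,0,0]
    - [0,0,0]
    - [0,0,0.05]
    - [0,0,0.08]
    - [0.006,0.06,0.08]
    - [0.012,0.12,0.08]
    - [0.018,0.165,0.08]
    - [0.019,0.1695,0.08]
    - [0.019,0.1695,0.08]
    - [0.019,0.1695,0.03]
    - [0.019,0.1695,0.016]
    - [0.019,0.1695,0.016]
  yaw: [0,0,0,0,0,0,0,0,0,0,0,0]
  hand: 0.3

```text
clock: 7.88
eef_pos: [620.4, 96.2, 73.7]
eef_rot: [3.141, 0.001, -0.086]
wrist_force: [-0.1, 0.4, 0.5]
finger_gap: 28.6
finger_force: 0.0
```

Request:
play_rows:
  translation:
    - [0,0,0]
    - [0,0,0]
    - [0,0,0]
    - [0,0,0]
  yaw: [0,0,0,0]
  hand: 0

```text
clock: 8.38
eef_pos: [621.1, 96.9, 75.0]
eef_rot: [3.141, -0.002, -0.085]
wrist_force: [-0.9, -2.5, 6.3]
finger_gap: 9.8
finger_force: 35.0
```

Request:
play_rows:
  translation:
    - [0,0,0.012]
    - [0,0,0.02]
    - [-0.005,-0.04,0.02]
    - [-0.01,-0.075,0.02]
    - [-0.0118,-0.0828,0.02]
    - [-0.0118,-0.0828,0.02]
    - [-0.0118,-0.0828,0.01]
    - [-0.0118,-0.0828,0.001]
    - [-0.0118,-0.0828,-0.0005]
    - [-0.0118,-0.0828,-0.0005]
  yaw: [0,0,0,0,0,0,0,0,0,0]

```text
clock: 9.62
eef_pos: [609.0, 15.1, 74.3]
eef_rot: [-3.141, -0.001, -0.084]
wrist_force: [-6.5, 1.4, 12.0]
finger_gap: 10.0
finger_force: 35.0
```

Request:
play_rows:
  translation:
    - [0,0,0]
    - [0,0,0]
    - [0,0,0.05]
    - [0,0,0.08]
    - [0.005,0.06,0.08]
    - [0.013,0.115,0.08]
    - [0.0155,0.1228,0.08]
    - [0.0155,0.1228,0.08]
    - [0.0155,0.1228,0.04]
    - [0.0155,0.1228,0.0165]
    - [0.0155,0.1228,0.0165]
  yaw: [0,0,0,0,0,0,0,0,0,0,0]
  hand: 0.3

```text
clock: 11.0
eef_pos: [623.3, 135.5, 88.2]
eef_rot: [3.141, 0.003, -0.087]
wrist_force: [0.7, 0.1, 0.3]
finger_gap: 28.1
finger_force: 0.0
```

Request:
play_rows:
  translation:
    - [0,0,0]
    - [0,0,0]
    - [0,0,0]
    - [0,0,0]
  yaw: [0,0,0,0]
  hand: 0

```text
clock: 11.5
eef_pos: [624.8, 137.0, 91.1]
eef_rot: [-3.141, -0.002, -0.085]
wrist_force: [0.4, -1.2, 6.2]
finger_gap: 9.6
finger_force: 35.0
```

Request:
play_rows:
  translation:
    - [0,0,0.012]
    - [0,0,0.02]
    - [-0.005,-0.02,0.02]
    - [-0.0084,-0.0361,0.02]
    - [-0.0084,-0.0361,0.02]
    - [-0.0084,-0.0361,0.01]
    - [-0.0084,-0.0361,0.001]
    - [-0.0084,-0.0361,-0.001]
    - [-0.0084,-0.0361,-0.001]
  yaw: [0,0,0,0,0,0,0,0,0]

```text
clock: 12.62
eef_pos: [616.2, 101.4, 90.4]
eef_rot: [-3.141, -0.002, -0.085]
wrist_force: [-7.1, -1.2, 16.6]
finger_gap: 9.7
finger_force: 35.0
```

Request:
play_rows:
  translation:
    - [0,0,0]
    - [0,0,0]
    - [0,0,0.05]
    - [0,0,0.08]
    - [0.005,0.05,0.08]
    - [0.01,0.0755,0.08]
    - [0.0105,0.0755,0.08]
    - [0.0105,0.0755,0.04]
    - [0.0105,0.0755,0.016]
    - [0.0105,0.0755,0.016]
  yaw: [0,0,0,0,0,0,0,0,0,0]
  hand: 0.3

```text
clock: 13.88
eef_pos: [625.4, 175.4, 102.8]
eef_rot: [3.14, 0.004, -0.086]
wrist_force: [-0.3, 0.8, 0.6]
finger_gap: 28.2
finger_force: 0.0
```

Request:
play_rows:
  translation:
    - [0,0,0]
    - [0,0,0]
    - [0,0,0]
    - [0,0,0]
  yaw: [0,0,0,0]
  hand: 0

```text
clock: 14.38
eef_pos: [626.8, 176.8, 106.0]
eef_rot: [-3.141, -0.002, -0.085]
wrist_force: [-0.1, 0.6, 6.4]
finger_gap: 9.5
finger_force: 35.0
```

Request:
play_rows:
  translation:
    - [0,0,0.01]
    - [0,0,0.012]
    - [-0.003,0.0108,0.012]
    - [-0.003,0.0108,0.012]
    - [-0.003,0.0108,0.004]
    - [-0.003,0.0108,-0.0005]
    - [-0.003,0.0108,-0.0005]
  yaw: [0,0,0,0,0,0,0]

```text
clock: 15.25
eef_pos: [623.6, 187.5, 106.0]
eef_rot: [-3.141, -0.002, -0.085]
wrist_force: [-6.4, 0.3, 14.2]
finger_gap: 9.5
finger_force: 35.0
```

Request:
play_rows:
  translation:
    - [0,0,0]
    - [0,0,0]
    - [0,0,0.05]
    - [0,0,0.11]
    - [-0.04,-0.04,0.14]
    - [-0.08,-0.08,0.16]
    - [-0.12,-0.12,0.18]
    - [-0.16,-0.15,0.2]
    - [-0.19,-0.15,0.21]
    - [-0.2,-0.15,0.21]
    - [-0.2,-0.15,0.21]
    - [-0.2,-0.15,0.21]
  yaw: [0,0,0,0,0,0,0,0,0,0,0,0]
  hand: 0.3

```text
clock: 16.75
eef_pos: [423.9, 37.5, 313.4]
eef_rot: [3.141, 0.001, -0.085]
wrist_force: [-0.3, -0.8, -0.3]
finger_gap: 28.2
finger_force: 0.0
```

Run:
```python
from h import *
c=snap('wrist')
im=cv2.cvtColor(c['pixels'],cv2.COLOR_RGB2BGR); cv2.imwrite('pics/w3.png',cv2.resize(im,(800,600),interpolation=cv2.INTER_CUBIC))
```

```text
(no output)
```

View pics/w3.png

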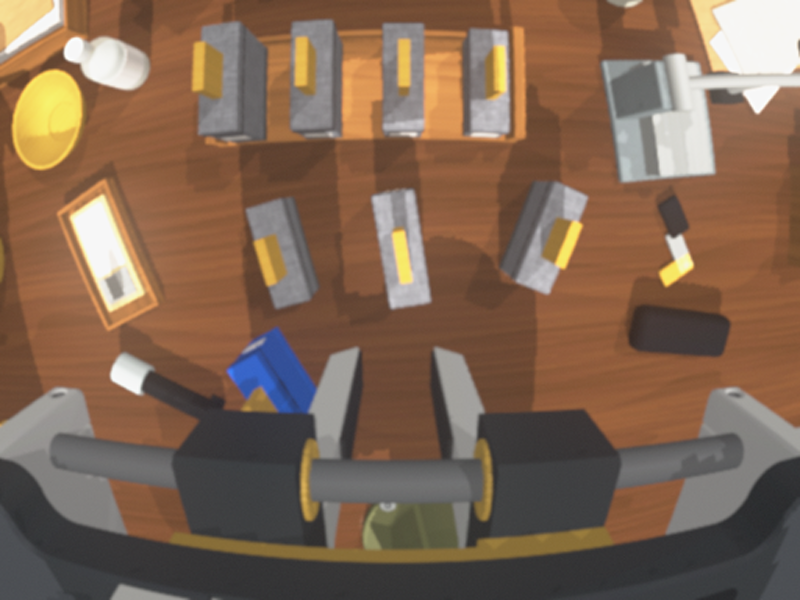

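```bash
cat > wfit.py <<'E'
from fit import *
def wf(c,x,y,yaw,H,zoff=0,lx=44,ly=10,h=46,mask=None):
    Y=yellow(c) if mask is None else mask
    u,v=w2wp(c,[x,y,H-20+zoff]).astype(int); w=(max(u-32,0),max(v-32,0),min(u+33,512),min(v+33,384))
    P=lambda p:[w2wp_raw(c,q) for q in cub(p[0],p[1],p[2]/20,H-h+zoff,H+zoff,lx,ly)]
    def cost(p):
        A=((np.array(P(p))-[w[0],w[1]]+.5)*8*16).round().astype(np.int32)
        m=np.zeros(((w[3]-w[1])*8,(w[2]-w[0])*8),np.float32); cv2.fillConvexPoly(m,cv2.convexHull(A),1.,shift=4)
        m=cv2.GaussianBlur(cv2.resize(m,(w[2]-w[0],w[3]-w[1]),interpolation=cv2.INTER_AREA),(0,0),.6)
        return ((m-Y[w[1]:w[3],w[0]:w[2]])**2).sum()
    s=[x,y,yaw*20]
    r=minimize(cost,s,method='Nelder-Mead',options=dict(initial_simplex=[s,[x+8,y,yaw*20],[x,y+8,yaw*20],[x,y,yaw*20+4]],xatol=.05,fatol=.01))
    return np.round([r.x[0],r.x[1],r.x[2]/20,r.fun],3)
def w2wp_raw(c,p):
    R=Ro.from_euler('xyz',c['rot']).as_matrix(); T=c['T_tool_cam']
    q=T[:3,:3].T@(R.T@(np.array(p,float)-c['pos'])-T[:3,3])
    t=np.arctan2(np.hypot(q[0],q[1]),-q[2]); a=np.arctan2(-q[1],q[0])
    return [c['cx']+c['fx']*t*np.cos(a),c['cy']+c['fx']*t*np.sin(a)]
E
python3 - <<'E'
from wfit import *
c={k:v for k,v in load('wrist').items()}
print('A',wf(c,438,32,.03,142),'C',wf(c,440,160,.13,110),'B',wf(c,437,-121,-.48,126))
for n,x,y,H in(('r2',616,101,134),('r3',609,14,118),('r4',601.5,-72.5,102),('r1',623.6,187.6,150)): print(n,wf(c,x,y,-.085,H,8))
for n,u,v,z in(('A body',374,193,96),('',412,190,96),('',431,302,96),('',392,307,96),('C',247,211,64),('',289,198,64),('',275,307,64),('rackR far out',523,28,50),('rackR near',525,137,50),('front L',209,141,8),('front R',512,139,8)):
    print(n,wp(c,u,v,z)[:2].round(1))
E
```

```text
A [4.36828e+02 3.12810e+01 6.90000e-02 3.21670e+01] C [4.38690e+02 1.61624e+02 1.53000e-01 8.91900e+00] B [ 434.43  -123.83    -0.439   31.128]
r2 [ 6.14177e+02  1.01789e+02 -4.50000e-02  8.38610e+02]
r3 [ 6.067000e+02  1.549100e+01 -9.700000e-02  1.609559e+03]
r4 [ 6.008320e+02 -7.147600e+01 -1.280000e-01  1.048958e+03]
r1 [ 6.23198e+02  1.89859e+02 -6.20000e-02  1.60250e+01]
A body [491.9  52.1]
 [491.7  16.9]
 [383.7   7. ]
 [381.9  45. ]
C [488.  186.1]
 [495.7 139.9]
 [383.8 169.8]
rackR far out [ 661.6 -117.2]
rackR near [ 540.2 -107. ]
front L [575.8 243.2]
front R [ 542.  -103.5]
```

Request:
play_rows:
  translation:
    - [0.013,-0.0065,-0.03]
    - [0.013,-0.0065,-0.08]
    - [0.013,-0.0065,-0.13]
    - [0.013,-0.0065,-0.16]
    - [0.013,-0.0065,-0.19]
    - [0.013,-0.0065,-0.227]
    - [0.013,-0.0065,-0.227]
    - [0.013,-0.0065,-0.227]
  yaw: [0.1,0.155,0.155,0.155,0.155,0.155,0.155,0.155]

```text
clock: 17.8
eef_pos: [437.0, 30.9, 88.2]
eef_rot: [3.142, -0.001, 0.07]
wrist_force: [-0.4, -0.1, 0.2]
finger_gap: 27.9
finger_force: 0.0
```

Request:
play_rows:
  translation:
    - [0,0,0]
    - [0,0,0]
    - [0,0,0]
    - [0,0,0]
  yaw: [0,0,0,0]
  hand: 0

```text
clock: 18.3
eef_pos: [436.7, 30.9, 87.9]
eef_rot: [-3.141, -0.001, 0.07]
wrist_force: [-2.3, 1.1, 7.0]
finger_gap: 10.1
finger_force: 35.0
```

Request:
play_rows:
  translation:
    - [0,0,0.05]
    - [0,0,0.11]
    - [0,0,0.17]
    - [0.04,0.03,0.18]
    - [0.09,0.06,0.18]
    - [0.14,0.09,0.18]
    - [0.175,0.108,0.18]
    - [0.183,0.1133,0.18]
    - [0.183,0.1133,0.18]
    - [0.183,0.1133,0.18]
    - [0.183,0.1133,0.18]
    - [0.183,0.1133,0.18]
  yaw: [0,0,0,-0.05,-0.1,-0.155,-0.155,-0.155,-0.155,-0.155,-0.155,-0.155]

```text
clock: 19.8
eef_pos: [619.0, 143.8, 267.8]
eef_rot: [-3.141, -0.001, -0.086]
wrist_force: [-0.7, -0.5, -2.7]
finger_gap: 9.5
finger_force: 35.0
```

Run:
```python
from h import *
c=snap('wrist')
im=cv2.cvtColor(c['pixels'],cv2.COLOR_RGB2BGR); a=cv2.resize(im,(480,360),interpolation=cv2.INTER_AREA)
t=cv2.cvtColor(snap('top')['pixels'],cv2.COLOR_RGB2BGR)[140:260,190:310]
o=np.zeros((360,780,3),np.uint8); o[:,:480]=a; o[:300,480:]=cv2.resize(t,(300,300),interpolation=cv2.INTER_CUBIC); cv2.imwrite('pics/w4.png',o)
```

```text
(no output)
```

View pics/w4.png

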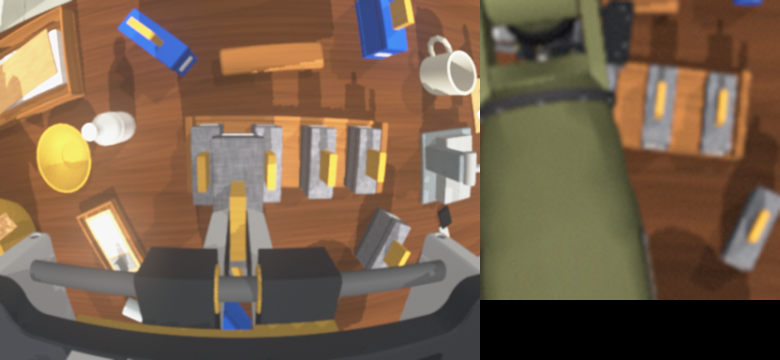

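Request:
play_rows:
  translation:
    - [0,0,0]
    - [0,0,-0.03]
    - [0,0,-0.06]
    - [0,0,-0.09]
    - [0,0,-0.12]
    - [0,0,-0.145]
    - [0,0,-0.16]
    - [0,0,-0.168]
    - [0,0,-0.1715]
    - [0,0,-0.172]
  yaw: [0,0,0,0,0,0,0,0,0,0]

```text
clock: 21.15
eef_pos: [619.9, 144.3, 97.7]
eef_rot: [-3.141, -0.002, -0.085]
wrist_force: [-7.0, -0.4, 12.2]
finger_gap: 9.9
finger_force: 35.0
```

Request:
play_rows:
  translation:
    - [0,0,0]
    - [0,0,0]
    - [0,0,0.06]
    - [0,0,0.12]
    - [0,0,0.16]
    - [-0.05,0,0.2]
    - [-0.1,0,0.2]
    - [-0.15,0,0.2]
    - [-0.2,0,0.2]
    - [-0.2,0,0.2]
    - [-0.2,0,0.2]
  yaw: [0,0,0,0,0,0.1,0.2,0.238,0.238,0.238,0.238]
  hand: 0.3

```text
clock: 22.52
eef_pos: [419.8, 144.1, 295.7]
eef_rot: [-3.142, -0.001, 0.153]
wrist_force: [-0.4, -1.0, -0.9]
finger_gap: 28.2
finger_force: 0.0
```

Run:
```python
from wfit import *
snap('wrist','w5.png')
c={k:v for k,v in load('wrist').items()}; print(c['pos'])
print('C',wf(c,438.7,161.6,.153,110))
for n,x,y,H in(('A',620,144,142),('r1',623.6,187.6,150),('r2',616,101,134)): print(n,wf(c,x,y,-.085,H,8))
```

```text
[419.84635805 144.14662591 295.6560945 ]
C [4.39176e+02 1.59982e+02 1.60000e-01 2.23970e+01]
A [ 6.15166e+02  1.44581e+02 -9.80000e-02  2.72104e+02]
r1 [ 6.24236e+02  1.87967e+02 -4.20000e-02  2.87375e+02]
r2 [ 6.14237e+02  1.01130e+02 -1.41000e-01  6.14044e+02]
```

Request:
play_rows:
  translation:
    - [0.0192,0.0162,-0.05]
    - [0.0192,0.0162,-0.1]
    - [0.0192,0.0162,-0.15]
    - [0.0192,0.0162,-0.2]
    - [0.0192,0.0162,-0.235]
    - [0.0192,0.0162,-0.2395]
    - [0.0192,0.0162,-0.2395]
    - [0.0192,0.0162,-0.2395]
  yaw: [0,0,0,0,0,0,0,0]

```text
clock: 23.58
eef_pos: [439.4, 160.5, 57.1]
eef_rot: [-3.141, -0.002, 0.153]
wrist_force: [0.8, 0.8, -0.2]
finger_gap: 28.1
finger_force: 0.0
```

Request:
play_rows:
  translation:
    - [0,0,0]
    - [0,0,0]
    - [0,0,0]
    - [0,0,0]
  yaw: [0,0,0,0]
  hand: 0

```text
clock: 24.08
eef_pos: [438.6, 160.3, 56.1]
eef_rot: [-3.142, -0.0, 0.153]
wrist_force: [-1.0, -1.8, 5.3]
finger_gap: 9.4
finger_force: 35.0
```

Request:
play_rows:
  translation:
    - [0,0,0.06]
    - [0,0,0.12]
    - [0,0,0.17]
    - [0.04,-0.045,0.18]
    - [0.08,-0.09,0.18]
    - [0.12,-0.135,0.18]
    - [0.155,-0.18,0.18]
    - [0.1665,-0.1894,0.18]
    - [0.1665,-0.1894,0.18]
    - [0.1665,-0.1894,0.18]
    - [0.1665,-0.1894,0.18]
    - [0.1665,-0.1894,0.18]
  yaw: [0,0,0,-0.1,-0.2,-0.238,-0.238,-0.238,-0.238,-0.238,-0.238,-0.238]

```text
clock: 25.58
eef_pos: [604.8, -28.6, 236.1]
eef_rot: [3.142, -0.0, -0.085]
wrist_force: [0.9, -0.6, -2.8]
finger_gap: 10.0
finger_force: 35.0
```

Request:
play_rows:
  translation:
    - [0,0,0]
    - [0,0,-0.03]
    - [0,0,-0.06]
    - [0,0,-0.09]
    - [0,0,-0.12]
    - [0,0,-0.145]
    - [0,0,-0.16]
    - [0,0,-0.168]
    - [0,0,-0.1715]
    - [0,0,-0.172]
  yaw: [0,0,0,0,0,0,0,0,0,0]

```text
clock: 26.82
eef_pos: [605.4, -29.1, 64.5]
eef_rot: [-3.142, -0.001, -0.085]
wrist_force: [-2.6, 0.5, 2.2]
finger_gap: 9.9
finger_force: 35.0
```

Request:
play_rows:
  translation:
    - [0,0,-0.0005]
    - [0,0,0]
    - [0,0,0.06]
    - [0,0,0.12]
    - [0,0,0.18]
    - [-0.05,-0.025,0.22]
    - [-0.1,-0.05,0.235]
    - [-0.15,-0.08,0.235]
    - [-0.19,-0.085,0.235]
    - [-0.19,-0.085,0.235]
    - [-0.19,-0.085,0.235]
  yaw: [0,0,0,0,0,-0.15,-0.3,-0.365,-0.365,-0.365,-0.365]
  hand: 0.3

```text
clock: 28.2
eef_pos: [415.5, -114.1, 299.1]
eef_rot: [-3.141, -0.001, -0.45]
wrist_force: [-0.5, 0.3, 0.2]
finger_gap: 27.8
finger_force: 0.0
```

Run:
```python
from wfit import *
snap('wrist','w6.png')
c={k:v for k,v in load('wrist').items()}; print(c['pos'],c['rot'])
print('B',wf(c,434.5,-123,-.45,126),[wf(c,434.5,-123,-.45,h)[3] for h in (110,142)])
im=cv2.cvtColor(c['pixels'],cv2.COLOR_RGB2BGR); cv2.imwrite('pics/w6.png',cv2.resize(im,(800,600),interpolation=cv2.INTER_CUBIC))
```

```text
[ 415.46899393 -114.08480994  299.06581986] [-3.14142986e+00 -8.02507144e-04 -4.50198140e-01]
B [ 436.29  -121.027   -0.444  110.068] [np.float64(94.84), np.float64(128.387)]
```

View pics/w6.png

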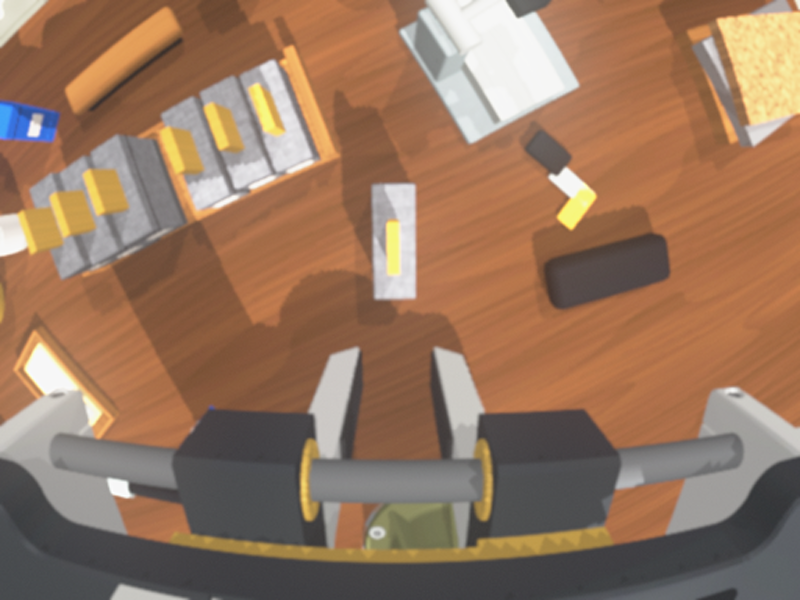

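Request:
play_rows:
  translation:
    - [0.0205,-0.007,-0.05]
    - [0.0205,-0.007,-0.1]
    - [0.0205,-0.007,-0.15]
    - [0.0205,-0.007,-0.2]
    - [0.0205,-0.007,-0.227]
    - [0.0205,-0.007,-0.227]
    - [0.0205,-0.007,-0.227]
  yaw: [0,0,0,0,0,0,0]

```text
clock: 29.12
eef_pos: [436.4, -121.2, 72.7]
eef_rot: [-3.141, -0.001, -0.45]
wrist_force: [0.2, -0.1, 0.1]
finger_gap: 27.9
finger_force: 0.0
```

Request:
play_rows:
  translation:
    - [0,0,0]
    - [0,0,0]
    - [0,0,0]
    - [0,0,0]
  yaw: [0,0,0,0]
  hand: 0

```text
clock: 29.62
eef_pos: [435.9, -121.3, 72.5]
eef_rot: [-3.141, -0.001, -0.45]
wrist_force: [-1.0, 0.3, 6.3]
finger_gap: 9.7
finger_force: 35.0
```

Target s4 is (612.5, 57.5): shift (0.1766, 0.1788), yaw +0.365.

Request:
play_rows:
  translation:
    - [0,0,0.06]
    - [0,0,0.12]
    - [0,0,0.17]
    - [0.04,0.04,0.18]
    - [0.08,0.08,0.18]
    - [0.12,0.12,0.18]
    - [0.16,0.16,0.18]
    - [0.1766,0.1788,0.18]
    - [0.1766,0.1788,0.18]
    - [0.1766,0.1788,0.18]
    - [0.1766,0.1788,0.18]
    - [0.1766,0.1788,0.18]
  yaw: [0,0,0,0.1,0.2,0.3,0.365,0.365,0.365,0.365,0.365,0.365]

```text
clock: 31.12
eef_pos: [611.9, 57.1, 252.1]
eef_rot: [-3.142, -0.0, -0.086]
wrist_force: [-0.0, 0.2, -3.1]
finger_gap: 9.8
finger_force: 35.0
```

Request:
play_rows:
  translation:
    - [0,0,0]
    - [0,0,-0.03]
    - [0,0,-0.06]
    - [0,0,-0.09]
    - [0,0,-0.12]
    - [0,0,-0.145]
    - [0,0,-0.16]
    - [0,0,-0.168]
    - [0,0,-0.1715]
    - [0,0,-0.172]
  yaw: [0,0,0,0,0,0,0,0,0,0]

```text
clock: 32.38
eef_pos: [612.5, 57.7, 80.6]
eef_rot: [-3.141, -0.001, -0.085]
wrist_force: [-3.2, -0.6, 4.7]
finger_gap: 9.6
finger_force: 35.0
```

Request:
play_rows:
  translation:
    - [0,0,0]
    - [0,0,0]
    - [0,0,0.06]
    - [0,0,0.12]
    - [0,0,0.18]
    - [-0.02,0.05,0.22]
    - [-0.06,0.1,0.22]
    - [-0.1,0.15,0.22]
    - [-0.13,0.2,0.22]
    - [-0.16,0.25,0.22]
    - [-0.18,0.3,0.22]
    - [-0.19,0.335,0.22]
  yaw: [0,0,0,0,0,0,0.1,0.2,0.285,0.285,0.285,0.285]
  hand: 0.3

```text
clock: 33.88
eef_pos: [420.8, 394.7, 300.3]
eef_rot: [-3.141, -0.001, 0.201]
wrist_force: [0.3, 0.1, 0.1]
finger_gap: 28.3
finger_force: 0.0
```

Request:
play_rows:
  translation:
    - [0,0,0]
    - [0,0,0]
  yaw: [0,0]

```text
clock: 34.12
eef_pos: [422.3, 392.2, 299.9]
eef_rot: [3.142, -0.0, 0.2]
wrist_force: [0.2, -0.1, -0.3]
finger_gap: 28.4
finger_force: 0.0
```

Run:
```python
from h import *
c=snap('wrist'); L=load('wrist'); print(L['pos'],L['rot'],[w2wp(L,(460,407,z)) for z in(0,38)])
t=snap('top'); snap('scene')
im=cv2.cvtColor(c['pixels'],cv2.COLOR_RGB2BGR)
u,v=w2wp(L,(460,407,10)).astype(int); x0=max(0,min(512-200,u-100)); y0=max(0,min(384-150,v-75)); print(x0,y0)
a=cv2.resize(im[y0:y0+150,x0:x0+200],(800,600),interpolation=cv2.INTER_CUBIC)
o=np.zeros((600,800,3),np.uint8); o[:300,:400]=cv2.resize(a,(400,300),interpolation=cv2.INTER_AREA)
tt=cv2.cvtColor(t['pixels'],cv2.COLOR_RGB2BGR)
o[:300,400:]=cv2.resize(tt[150:225,200:300],(400,300),interpolation=cv2.INTER_CUBIC)
o[300:,400:]=cv2.resize(tt[165:240,315:415],(400,300),interpolation=cv2.INTER_CUBIC)
s=cv2.cvtColor(load('scene')['pixels'],cv2.COLOR_RGB2BGR)
o[300:,:400]=cv2.resize(s[190:280,190:310],(400,300),interpolation=cv2.INTER_CUBIC)
cv2.imwrite('pics/c1.png',o)
```

```text
[422.32061713 392.17202313 299.86604462] [ 3.14150612e+00 -2.15590959e-04  1.99620477e-01] [array([249.4, 138.2]), array([249.1, 139.7])]
149 63
```

View pics/c1.png

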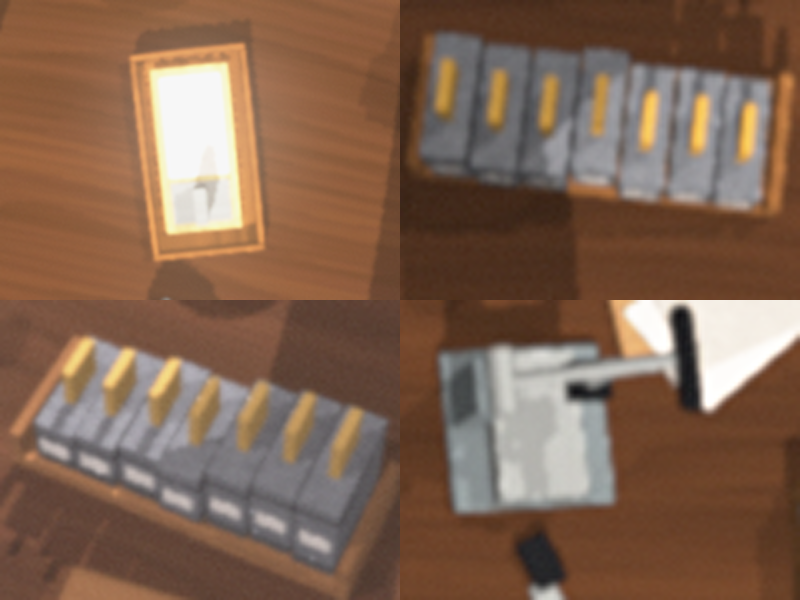

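Run:
```python
from fit import *
c=load('wrist')
f=lambda u,v,z: wp(c,149+(u-.5)/2,63+(v-.5)/2,z,K=1.0)[:2]
def quad(P,n,a,b):
    P=np.array(P); ctr=P.mean(0); # order FL,FR,NR,NL
    d=(P[0]+P[1]-P[2]-P[3])/2; w=(P[0]+P[3]-P[1]-P[2])/2
    print(n,ctr.round(1),'len',np.hypot(*d).round(1),a,'wid',np.hypot(*w).round(1),b,'yaw',np.arctan2(d[1],d[0]).round(3),np.arctan2(-w[0],w[1]).round(3))
quad([f(147,70,13),f(232,62,13),f(243,227,13),f(165,236,13)],'board',140,64)
quad([f(130,58,20),f(245,44,20),f(265,247,20),f(155,260,20)],'tray',176,96)
print('clip',f(201,192,43),f(203,218,43))
T=load('top'); g=lambda u,v,z: px2w(T,315+(u-400-2)/4,165+(v-300-2)/4,z)[:2]
quad([g(440,352,5),g(605,343,5),g(615,503,5),g(457,513,5)],'press base z?',150,150)
print('handle ends',g(683,310,207),g(691,405,207),'bed NL,NR', g(500,502,47),g(590,500,47))
print('col top',g(450,355,122),g(515,350,122))
for n,x,y,H in(('r1',623.6,187.6,150),('A',619.9,144.2,142),('r2',616.2,100.9,134),('B',612.5,57.5,126),('r3',608.9,14.2,118),('C',605.1,-29.1,110),('r4',601.5,-72.5,102)):
    r=fit([T],x,y,-.085,H,8); dx,dy=r[0]-615.5,r[1]-56.8; print(n,np.round(r[:3],2),'rack frame',round(dx*.9964-dy*.085,1),round(dy*.9964+dx*.085,1))
```

```text
board [461.4 411. ] len 142.2 140 wid 69.5 64 yaw 0.284 0.302
tray [459.1 408.7] len 172.9 176 wid 95.3 96 yaw 0.307 0.318
clip [430.39414277 400.69277436] [409.93327719 394.96205302]
press base z? [ 573.1 -309.2] len 152.7 150 wid 153.6 150 yaw 0.066 0.088
handle ends [ 641.5283421  -379.89410283] [ 563.86329218 -383.54075123] bed NL,NR [ 497.51145501 -269.84998803] [ 501.59687097 -351.58157506]
col top [ 616.08176332 -209.1777275 ] [ 622.18467355 -265.614167  ]
r1 [ 6.2439e+02  1.8928e+02 -3.0000e-02] rack frame -2.4 132.8
A [ 6.1716e+02  1.4565e+02 -5.0000e-02] rack frame -5.9 88.7
r2 [ 6.1654e+02  1.0246e+02 -4.0000e-02] rack frame -2.8 45.6
B [6.1996e+02 5.8680e+01 1.0000e-02] rack frame 4.3 2.2
r3 [ 6.0847e+02  1.6520e+01 -1.1000e-01] rack frame -3.6 -40.7
C [ 6.0762e+02 -2.8670e+01 -1.2000e-01] rack frame -0.6 -85.8
r4 [ 6.0284e+02 -7.1000e+01 -1.3000e-01] rack frame -1.7 -128.4
```

Run:
```python
from fit import *
S=load('scene')
for n,x,y,H in(('r2',616.2,100.9,134),('B',612.5,57.5,126),('r3',608.9,14.2,118),('C',605.1,-29.1,110)):
    for w,xx in(('nom',0),('+5',5)):
        a=np.array([w2px(S,p) for p in cub(x+xx,y-xx*.085,-.085,8,H-46+8,110,40)]); t=np.array([w2px(S,p) for p in cub(x+xx,y-xx*.085,-.085,H-38,H+8,44,10)])
        k=lambda q:(((q-[190,190])*400/120)+[1,301]).round().astype(int).tolist()
        print(n,w,'back face (low-,hi-,low+,hi+)',k(a[4:]),'tab far',k(t[4:]))
s=cv2.cvtColor(S['pixels'],cv2.COLOR_RGB2BGR); T=load('top'); tt=cv2.cvtColor(T['pixels'],cv2.COLOR_RGB2BGR)
o=np.zeros((600,800,3),np.uint8); o[:300]=cv2.resize(s[205:250,200:320],(800,300),interpolation=cv2.INTER_CUBIC)
o[300:]=cv2.resize(tt[152:203,205:341],(800,300),interpolation=cv2.INTER_CUBIC); cv2.imwrite('pics/c2.png',o)
for n,x,y,H in(('r2',616.2,100.9,134),('B',612.5,57.5,126),('r3',608.9,14.2,118)):
    for xx in(0,6):
        a=np.array([w2px(T,p) for p in cub(x+xx,y-xx*.085,-.085,8,H-38,110,40)]); print(n,xx,'top face FR.. ',[( (q-[205,152])*5.882+[2.4,302.4]).round().astype(int).tolist() for q in a[1::2]])
```

```text
r2 nom back face (low-,hi-,low+,hi+) [[206, 524], [206, 472], [246, 540], [248, 489]] tab far [[237, 449], [238, 420], [248, 453], [249, 424]]
r2 +5 back face (low-,hi-,low+,hi+) [[203, 528], [203, 476], [243, 544], [245, 493]] tab far [[235, 454], [236, 424], [245, 458], [247, 428]]
B nom back face (low-,hi-,low+,hi+) [[163, 506], [161, 458], [202, 522], [202, 475]] tab far [[193, 436], [193, 407], [203, 440], [203, 411]]
B +5 back face (low-,hi-,low+,hi+) [[161, 510], [159, 463], [200, 526], [200, 480]] tab far [[190, 441], [190, 411], [201, 445], [201, 415]]
r3 nom back face (low-,hi-,low+,hi+) [[121, 488], [118, 446], [160, 504], [158, 462]] tab far [[150, 424], [148, 394], [160, 428], [158, 399]]
r3 +5 back face (low-,hi-,low+,hi+) [[119, 493], [115, 450], [157, 509], [155, 466]] tab far [[147, 428], [146, 399], [157, 432], [156, 403]]
C nom back face (low-,hi-,low+,hi+) [[80, 471], [76, 433], [118, 487], [115, 449]] tab far [[107, 412], [105, 382], [117, 416], [115, 386]]
C +5 back face (low-,hi-,low+,hi+) [[77, 475], [73, 437], [115, 491], [112, 453]] tab far [[105, 416], [102, 386], [115, 420], [112, 390]]
r2 0 top face FR..  [[215, 544], [148, 536], [237, 364], [171, 357]]
r2 6 top face FR..  [[217, 534], [149, 526], [238, 355], [172, 347]]
B 0 top face FR..  [[288, 554], [222, 547], [309, 376], [243, 368]]
B 6 top face FR..  [[289, 544], [223, 537], [310, 366], [244, 359]]
r3 0 top face FR..  [[360, 564], [294, 557], [379, 387], [314, 379]]
r3 6 top face FR..  [[361, 554], [295, 547], [380, 377], [315, 370]]
```

View pics/c2.png

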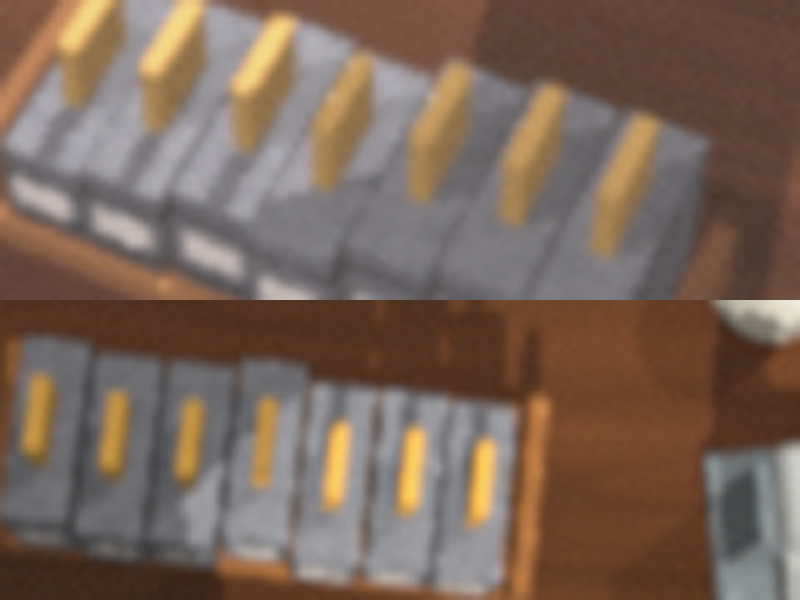

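Filing is complete, but B sits about 6 mm too far back, so I'll nudge it into line before going on to the clipboard.

Request:
play_rows:
  translation:
    - [0.03,-0.05,0]
    - [0.06,-0.1,0]
    - [0.09,-0.15,0]
    - [0.12,-0.2,0]
    - [0.15,-0.25,0]
    - [0.18,-0.3,0]
    - [0.1902,-0.3347,0]
    - [0.1902,-0.3347,0]
    - [0.1902,-0.3347,0]
    - [0.1902,-0.3347,-0.05]
    - [0.1902,-0.3347,-0.08]
    - [0.1902,-0.3347,-0.08]
  yaw: [0,0,-0.1,-0.2,-0.285,-0.285,-0.285,-0.285,-0.285,-0.285,-0.285,-0.285]

```text
clock: 35.78
eef_pos: [611.2, 59.0, 218.3]
eef_rot: [3.141, 0.003, -0.084]
wrist_force: [-0.4, -0.3, 0.7]
finger_gap: 28.3
finger_force: 0.0
```

Request:
play_rows:
  translation:
    - [0,0,0]
    - [0,0,-0.05]
    - [0,0,-0.1]
    - [0,0,-0.13]
    - [0,0,-0.139]
    - [0,0,-0.139]
    - [0,0,-0.139]
  yaw: [0,0,0,0,0,0,0]

```text
clock: 36.65
eef_pos: [613.3, 58.1, 82.7]
eef_rot: [-3.141, -0.003, -0.085]
wrist_force: [-0.1, 0.3, 0.1]
finger_gap: 28.5
finger_force: 0.0
```

Request:
play_rows:
  translation:
    - [0,0,0]
    - [0,0,0]
    - [0,0,0]
    - [0,0,0]
    - [0,0,0.003]
    - [-0.003,0.0002,0.003]
    - [-0.006,0.0002,0.003]
    - [-0.006,0.0002,0.003]
    - [-0.006,0.0002,-0.0005]
    - [-0.006,0.0002,-0.0005]
  yaw: [0,0,0,0,0,0,0,0,0,0]
  hand: 0

```text
clock: 37.9
eef_pos: [606.5, 58.3, 81.1]
eef_rot: [-3.141, -0.001, -0.085]
wrist_force: [-3.7, -0.5, 6.8]
finger_gap: 9.9
finger_force: 35.0
```

Request:
play_rows:
  translation:
    - [0,0,0]
    - [0,0,0]
    - [0,0,0.06]
    - [0,0,0.12]
    - [0,0,0.18]
    - [-0.02,0.05,0.22]
    - [-0.06,0.1,0.22]
    - [-0.1,0.15,0.22]
    - [-0.13,0.2,0.22]
    - [-0.16,0.25,0.22]
    - [-0.18,0.3,0.22]
    - [-0.19,0.335,0.22]
  yaw: [0,0,0,0,0,0.05,0.15,0.25,0.3,0.385,0.385,0.385]
  hand: 0.3

```text
clock: 39.4
eef_pos: [415.0, 395.2, 300.4]
eef_rot: [-3.141, -0.0, 0.301]
wrist_force: [0.3, -0.9, 0.4]
finger_gap: 28.0
finger_force: 0.0
```

Request:
play_rows:
  translation:
    - [0,0,0]
    - [0,0,0]
    - [0,0,0]
  yaw: [0,0,0]

```text
clock: 39.78
eef_pos: [416.8, 392.3, 300.4]
eef_rot: [-3.142, -0.0, 0.298]
wrist_force: [0.4, 1.0, -0.1]
finger_gap: 28.2
finger_force: 0.0
```

Run:
```python
from fit import *
from wfit import wf
from scipy.optimize import least_squares
c0=snap('wrist'); c={k:v for k,v in load('wrist').items()}; snap('top'); T=load('top')
print(c['pos'],c['rot'])
r=fit([T],613,57.5,-.085,126,8); dx,dy=r[0]-615.5,r[1]-56.8; print('B',np.round(r[:3],2),round(dx*.9964-dy*.085,1),round(dy*.9964+dx*.085,1))
# clipboard in wrist: white slip mask
p=c['pixels'].astype(int); u,v=w2wp(c,(460,408,13)).astype(int)
m=((p.min(2)>150)).astype(np.uint8); w=np.zeros_like(m); w[v-60:v+60,u-45:u+45]=1; m*=w
n,l,st,ce=cv2.connectedComponentsWithStats(m); i=1+st[1:,4].argmax(); rect=cv2.minAreaRect(np.argwhere(l==i)[:,::-1].astype(np.float32)); b=cv2.boxPoints(rect)
print(st[i],[wp(c,*q,13,K=1.0)[:2].round(1) for q in b])
```

```text
[416.81599737 392.29634145 300.40806093] [-3.14158573e+00 -2.77687825e-04  2.98460387e-01]
B [6.1288e+02 5.8450e+01 1.0000e-02] -2.8 1.4
[ 231   92   40   83 3232] [array([519.8, 463.3]), array([538.8, 401.1]), array([405.1, 359. ]), array([385.4, 423.3])]
```

Request:
play_rows:
  translation:
    - [0.005,-0.06,0]
    - [0.01,-0.12,0]
    - [0.015,-0.18,0]
    - [0.02,-0.24,0]
    - [0.025,-0.3,0]
    - [0.03,-0.36,0]
    - [0.035,-0.42,0]
    - [0.04,-0.48,0]
    - [0.045,-0.54,0]
    - [0.05,-0.6,0]
    - [0.055,-0.65,0]
    - [0.06,-0.69,0]
  yaw: [0,0,0,0,-0.1,-0.2,-0.238,-0.238,-0.238,-0.238,-0.238,-0.238]

```text
clock: 41.38
eef_pos: [475.6, -299.3, 300.2]
eef_rot: [3.141, -0.0, 0.06]
wrist_force: [0.5, 0.0, -0.2]
finger_gap: 28.5
finger_force: 0.0
```

Request:
play_rows:
  translation:
    - [0,-0.03,0]
    - [0,-0.03,0]
    - [0,-0.03,0]
    - [0,-0.03,0]
  yaw: [0,0,0,0]

```text
clock: 41.88
eef_pos: [476.4, -326.0, 300.7]
eef_rot: [3.141, -0.001, 0.063]
wrist_force: [-0.3, -0.8, -0.8]
finger_gap: 28.0
finger_force: 0.0
```

Run:
```python
from h import *
c0=snap('wrist'); c=load('wrist'); print(c['pos'],c['rot'])
im=cv2.cvtColor(c['pixels'],cv2.COLOR_RGB2BGR)
u,v=w2wp(c,(580,-320,60)).astype(int); x0=max(0,min(512-200,u-100)); y0=max(0,min(384-150,v-75)); print(x0,y0)
cv2.imwrite('pics/c3.png',cv2.resize(im[y0:y0+150,x0:x0+200],(800,600),interpolation=cv2.INTER_CUBIC))
```

```text
[ 476.38064011 -325.9843831   300.67871479] [ 3.14120901e+00 -5.22407291e-04  6.26517911e-02]
153 24
```

View pics/c3.png

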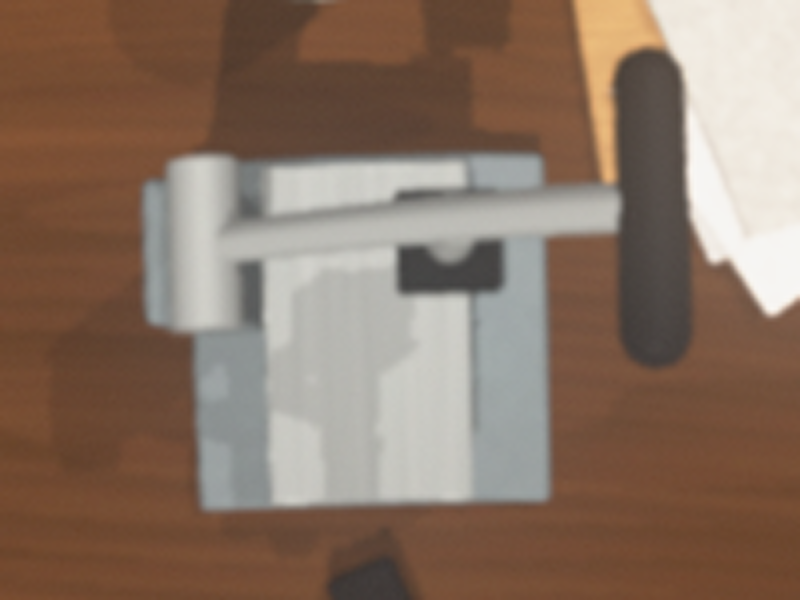

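Run:
```python
from h import *
c=load('wrist')
g=lambda u,v,z: wp(c,153+(u-1.5)/4,24+(v-1.5)/4,z,K=1.0)[:2]
FL,FR,NR,NL=[g(u,v,47) for u,v in((263,165),(467,162),(471,500),(267,503))]
print(FL,FR,NR,NL)
d=(FL+FR-NL-NR)/2; w=(FL+NL-FR-NR)/2; print('len',np.hypot(*d),'wid',np.hypot(*w),'yaw',np.arctan2(d[1],d[0]),np.arctan2(-w[0],w[1]),'ctr',(FL+FR+NL+NR)/4)
y=np.mean([np.arctan2(d[1],d[0]),np.arctan2(-w[0],w[1])]); ctr=(FL+FR+NL+NR)/4
print('origin from bed',ctr+27.5*np.array([np.cos(y),np.sin(y)]))
h=[g(650,50,197),g(660,365,197)]; hc=(h[0]+h[1])/2; e=h[0]-h[1]; print('handle',hc,np.hypot(*e),np.arctan2(e[1],e[0]),'origin from handle',hc-81.6*np.array([np.sin(y),-np.cos(y)]))
print('base NR',g(548,500,5),'hinge',g(205,155,135),g(205,330,135),'stamp',g(398,293,95),g(503,293,95),g(450,190,105))
```

```text
[ 633.25698702 -261.45811258] [ 638.70824637 -340.79764962] [ 504.39375771 -351.24055803] [ 498.37129855 -270.57169499]
len 134.95479956350547 wid 80.20962272939795 yaw 0.07251925387587678 0.0715844506741212 ctr [ 568.68257241 -306.01700381]
origin from bed [ 596.11122059 -304.03729184]
handle [ 603.68265288 -386.15630334] 88.22882994811783 0.09163670420396162 origin from handle [ 597.80830756 -304.76802368]
base NR [ 502.73091963 -387.24180574] hinge [ 620.60298982 -253.77299664] [ 563.16463148 -257.29326346] stamp [ 580.78178672 -317.74481999] [ 583.40722049 -354.36296666] [ 617.33275038 -333.2330355 ]
```

Request:
play_rows:
  translation:
    - [0,0.06,0]
    - [-0.005,0.12,0]
    - [-0.01,0.18,0]
    - [-0.015,0.24,0]
    - [-0.02,0.3,0]
    - [-0.025,0.36,0]
    - [-0.03,0.42,0]
    - [-0.035,0.48,0]
    - [-0.04,0.54,0]
    - [-0.045,0.6,0]
    - [-0.05,0.66,0]
    - [-0.064,0.7,0]
  yaw: [0,0,0,0,0,0,0.1,0.2,0.235,0.235,0.235,0.235]

```text
clock: 43.42
eef_pos: [411.1, 375.7, 300.0]
eef_rot: [3.142, 0.0, 0.299]
wrist_force: [0.3, -0.3, 0.5]
finger_gap: 28.4
finger_force: 0.0
```

Request:
play_rows:
  translation:
    - [0,0.02,-0.05]
    - [0,0.02,-0.1]
    - [0,0.02,-0.15]
    - [0,0.02,-0.2]
    - [0,0.02,-0.23]
    - [0,0.02,-0.23]
    - [0,0.02,-0.23]
  yaw: [0,0,0,0,0,0,0]

```text
clock: 44.3
eef_pos: [412.7, 393.9, 72.0]
eef_rot: [-3.141, -0.002, 0.297]
wrist_force: [0.8, 0.6, 1.0]
finger_gap: 27.9
finger_force: 0.0
```

Request:
play_rows:
  translation:
    - [-0.0005,0.0018,-0.03]
    - [-0.0005,0.0018,-0.06]
    - [-0.0005,0.0018,-0.074]
    - [-0.0005,0.0018,-0.075]
    - [-0.0005,0.0018,-0.075]
  yaw: [0,0,0,0,0]

```text
clock: 44.92
eef_pos: [412.4, 395.5, -3.4]
eef_rot: [-3.141, -0.002, 0.297]
wrist_force: [0.4, 0.6, 0.6]
finger_gap: 28.2
finger_force: 0.0
```

Request:
play_rows:
  translation:
    - [0,0,-0.004]
    - [0,0,-0.008]
    - [0,0,-0.01]
    - [0,0,-0.01]
  yaw: [0,0,0,0]

```text
clock: 45.42
eef_pos: [411.7, 394.9, -14.9]
eef_rot: [3.141, 0.0, 0.297]
wrist_force: [-0.3, 0.4, 0.5]
finger_gap: 28.0
finger_force: 0.0
```

Request:
play_rows:
  translation:
    - [0,0,-0.003]
    - [0,0,-0.006]
    - [0,0,-0.006]
  yaw: [0,0,0]

```text
clock: 45.8
eef_pos: [411.6, 394.9, -21.1]
eef_rot: [3.141, 0.0, 0.297]
wrist_force: [0.7, -0.3, 0.2]
finger_gap: 28.3
finger_force: 0.0
```

Request:
play_rows:
  translation:
    - [0,0,0]
    - [0,0,0]
    - [0,0,0]
    - [0,0,0]
  yaw: [0,0,0,0]
  hand: 0
  force: 45

```text
clock: 46.3
eef_pos: [411.8, 395.0, -20.7]
eef_rot: [-3.142, -0.0, 0.297]
wrist_force: [-0.3, 0.3, 0.9]
finger_gap: 9.4
finger_force: 45.0
```

Request:
play_rows:
  translation:
    - [0,0,0.02]
    - [0,0,0.06]
    - [0,0,0.11]
    - [0,0,0.16]
    - [0,0,0.2]
    - [0,-0.03,0.21]
    - [0,-0.08,0.21]
    - [0,-0.14,0.21]
    - [0,-0.2,0.21]
    - [0,-0.26,0.21]
    - [0,-0.32,0.21]
    - [0,-0.36,0.21]
  yaw: [0,0,0,0,0,0,-0.05,-0.1,-0.15,-0.2,-0.225,-0.225]

```text
clock: 47.8
eef_pos: [411.3, 32.8, 189.3]
eef_rot: [3.141, -0.0, 0.07]
wrist_force: [-0.6, -0.6, -1.8]
finger_gap: 9.7
finger_force: 45.0
```

Request:
play_rows:
  translation:
    - [0,-0.05,0]
    - [0,-0.1,0]
    - [0,-0.16,0]
    - [0,-0.22,0]
    - [0,-0.27,0]
    - [0,-0.32,0]
    - [0.005,-0.345,0]
    - [0.005,-0.352,0]
    - [0.005,-0.352,0]
    - [0.005,-0.352,0]
  yaw: [0,0,0,0,0,0,0,0,0,0]

```text
clock: 49.05
eef_pos: [416.8, -316.1, 189.4]
eef_rot: [3.142, -0.0, 0.073]
wrist_force: [-0.4, 0.5, -1.6]
finger_gap: 9.6
finger_force: 45.0
```

Request:
play_rows:
  translation:
    - [0,-0.001,-0.05]
    - [0,-0.001,-0.1]
    - [0,-0.001,-0.15]
    - [0,-0.001,-0.161]
    - [0,-0.001,-0.161]
    - [0,-0.001,-0.161]
  yaw: [0,0,0,0,0,0]

```text
clock: 49.8
eef_pos: [417.8, -318.7, 30.4]
eef_rot: [3.139, -0.002, 0.072]
wrist_force: [-0.3, -0.6, -2.0]
finger_gap: 10.1
finger_force: 45.0
```

Run:
```python
from h import *
snap('scene','s9.png'); snap('wrist'); c=load('wrist'); print(c['pos'],c['rot'])
p=c['pixels'].astype(int)
m=(p.min(2)>140).astype(np.uint8); w=np.zeros_like(m)
P=np.array([w2wp(c,c['pos']+Ro.from_euler('z',.072).apply([x,y,25+9])) for x in(-20,130) for y in(-38,38)]); a=P.min(0).astype(int)-4; b=P.max(0).astype(int)+4
w[a[1]:b[1],a[0]:b[0]]=1; m*=w
n,l,st,ce=cv2.connectedComponentsWithStats(m); i=1+st[1:,4].argmax(); print(st[i]); q=cv2.boxPoints(cv2.minAreaRect(np.argwhere(l==i)[:,::-1].astype(np.float32)))
zt=c['pos'][2]+25.7+8; print(zt,[wp(c,*k,zt,K=1.0)[:2].round(1) for k in q])
print('expected corners',[ (c['pos'][:2]+Ro.from_euler('z',.072).apply([8+45+x,y,0])[:2]).round(1) for x,y in((-70,-32),(70,-32),(70,32),(-70,32))])
```

```text
[ 417.67114377 -318.64592494   30.19126544] [ 3.13940679e+00 -2.18594327e-03  7.19333759e-02]
[  187    27   132   236 21184]
63.89126543875547 [array([ 547.9, -268. ]), array([ 553.7, -349. ]), array([ 398.5, -365.2]), array([ 392., -274.])]
expected corners [array([ 403. , -351.8]), array([ 542.7, -341.7]), array([ 538.1, -277.9]), array([ 398.4, -288. ])]
```

Run:
```python
from h import *
c=load('wrist'); p=c['pixels'].astype(int); R=Ro.from_euler('z',.072)
def prof(line,z):
    return ' '.join('%d:%d/%d'%(t,*p[tuple(np.round(w2wp(c,np.r_[(c['pos']+R.apply([x,y,0]))[:2],z])).astype(int)[::-1])][[0,2]]) for t,x,y in line)
z=c['pos'][2]+33.7
print('along',prof([(x,x,15) for x in range(90,140,3)],z))
print('across60',prof([(y,60,y) for y in range(-46,47,3)],z))
print('across110',prof([(y,110,y) for y in range(-46,47,3)],z))
```

```text
along 90:247/245 93:228/212 96:228/214 99:230/215 102:221/203 105:219/200 108:219/199 111:216/195 114:223/207 117:209/132 120:215/133 123:154/127 126:135/128 129:133/128 132:133/126 135:131/126 138:163/158
across60 -46:127/63 -43:130/66 -40:132/68 -37:132/69 -34:134/71 -31:247/171 -28:246/181 -25:229/179 -22:226/208 -19:227/213 -16:225/207 -13:226/208 -10:234/218 -7:246/242 -4:247/243 -1:229/214 2:225/207 5:224/206 8:229/214 11:226/209 14:246/241 17:247/243 20:247/244 23:246/243 26:243/185 29:244/169 32:239/156 35:130/77 38:125/73 41:125/69 44:122/66
across110 -46:161/167 -43:163/169 -40:163/169 -37:162/168 -34:157/150 -31:218/136 -28:207/128 -25:214/176 -22:220/201 -19:219/200 -16:218/198 -13:193/173 -10:192/173 -7:185/165 -4:195/174 -1:188/168 2:195/175 5:192/172 8:194/174 11:214/193 14:217/196 17:219/200 20:219/200 23:220/202 26:210/156 29:205/128 32:198/141 35:184/176 38:145/148 41:145/149 44:145/149
```

Request:
play_rows:
  translation:
    - [0.02,0.002,0]
    - [0.045,0.004,0]
    - [0.07,0.006,0]
    - [0.088,0.0078,0]
    - [0.0918,0.0082,0]
    - [0.0918,0.0082,0]
    - [0.0918,0.0082,0]
  yaw: [0,0,0,0,0,0,0]

```text
clock: 50.78
eef_pos: [508.1, -310.0, 28.5]
eef_rot: [3.142, -0.0, 0.071]
wrist_force: [0.0, 0.7, -0.6]
finger_gap: 9.5
finger_force: 45.0
```

Now lower 7 mm, with +1 mm in x.

Request:
play_rows:
  translation:
    - [0.001,-0.0004,-0.003]
    - [0.001,-0.0004,-0.006]
    - [0.001,-0.0004,-0.007]
    - [0.001,-0.0004,-0.007]
  yaw: [0,0,0,0]

```text
clock: 51.28
eef_pos: [509.5, -310.3, 21.4]
eef_rot: [3.142, 0.0, 0.072]
wrist_force: [-2.1, 0.2, 1.6]
finger_gap: 9.5
finger_force: 45.0
```

Request:
play_rows:
  translation:
    - [0,0,0]
    - [0,0,0]
    - [0,0,0]
    - [-0.02,-0.0014,0.001]
    - [-0.05,-0.0036,0.001]
    - [-0.08,-0.0058,0.002]
    - [-0.08,-0.0058,0.06]
    - [-0.08,-0.0058,0.12]
    - [-0.08,-0.0058,0.18]
    - [-0.08,-0.0058,0.19]
    - [-0.08,-0.0058,0.19]
  yaw: [0,0,0,0,0,0,0,0,0,0,0]
  hand: 0.3

```text
clock: 52.65
eef_pos: [429.6, -316.0, 211.1]
eef_rot: [3.141, -0.0, 0.072]
wrist_force: [-0.2, -0.1, -0.0]
finger_gap: 28.2
finger_force: 0.0
```

Run:
```python
from h import *
snap('wrist','w9.png'); c=load('wrist'); print(c['pos'],c['rot'])
p=c['pixels'].astype(int); R=Ro.from_euler('z',.072); O=np.array([596.3,-304.1,55])
def prof(line,z=55):
    return ' '.join('%d:%d/%d'%(t,*p[tuple(np.round(w2wp(c,np.r_[(O+R.apply([x,y,0]))[:2],z])).astype(int)[::-1])][[0,2]]) for t,x,y in line)
print('across -30',prof([(y,-30,y) for y in range(-44,45,3)]))
print('across -85',prof([(y,-85,y) for y in range(-44,45,3)]))
print('along',prof([(x,x,20) for x in range(-120,-90,3)]))
print('far',prof([(x,x,20) for x in range(20,50,3)]))
```

```text
[ 429.57855211 -316.00991157  211.09220682] [ 3.14128490e+00 -3.18612381e-04  7.18007227e-02]
across -30 -44:189/194 -41:177/180 -38:222/217 -35:226/220 -32:246/215 -29:247/205 -26:247/220 -23:246/241 -20:246/241 -17:246/241 -14:246/243 -11:246/242 -8:242/231 -5:219/198 -2:216/194 1:230/214 4:246/241 7:246/241 10:246/242 13:246/240 16:246/240 19:246/241 22:246/241 25:245/227 28:244/174 31:245/186 34:220/199 37:218/209 40:150/146 43:147/146
across -85 -44:181/186 -41:187/186 -38:221/215 -35:220/215 -32:246/208 -29:247/198 -26:245/198 -23:226/220 -20:225/220 -17:226/220 -14:226/220 -11:221/216 -8:212/204 -5:212/203 -2:228/222 1:227/222 4:226/220 7:214/206 10:211/202 13:211/201 16:211/201 19:211/202 22:217/212 25:236/201 28:246/180 31:245/187 34:215/195 37:198/190 40:159/161 43:160/163
along -120:124/64 -117:121/64 -114:118/66 -111:118/66 -108:127/69 -105:183/105 -102:238/154 -99:238/163 -96:217/193 -93:209/200
far 20:238/227 23:203/192 26:216/207 29:215/206 32:211/201 35:192/182 38:161/149 41:121/85 44:113/70 47:111/69
```

Request:
play_rows:
  translation:
    - [0.04,-0.02,0]
    - [0.08,-0.04,0]
    - [0.12,-0.055,0]
    - [0.15,-0.0706,0]
    - [0.1576,-0.0706,0]
    - [0.1576,-0.0706,-0.02]
    - [0.1576,-0.0706,-0.03]
    - [0.1576,-0.0706,-0.03]
  yaw: [0,0,0,0,0,0,0,0]
  hand: 0

```text
clock: 53.7
eef_pos: [586.6, -386.2, 180.3]
eef_rot: [-3.14, 0.001, 0.072]
wrist_force: [-0.6, -0.9, 0.2]
finger_gap: 0.5
finger_force: 0.0
```

Request:
play_rows:
  translation:
    - [0,0,-0.005]
    - [0,0,-0.01]
    - [0,0,-0.015]
    - [0,0,-0.015]
  yaw: [0,0,0,0]

```text
clock: 54.2
eef_pos: [587.2, -387.1, 166.6]
eef_rot: [3.141, -0.001, 0.071]
wrist_force: [-0.4, -2.6, 3.5]
finger_gap: 0.5
finger_force: 2.0
```

Request:
play_rows:
  translation:
    - [0.0003,-0.005,-0.01]
    - [0.0007,-0.0093,-0.0206]
    - [0.0009,-0.013,-0.032]
    - [0.0011,-0.0154,-0.042]
    - [0.0012,-0.017,-0.055]
    - [0.0013,-0.0182,-0.068]
    - [0.0013,-0.0182,-0.078]
    - [0.0013,-0.0178,-0.083]
    - [0.0013,-0.0178,-0.083]
  yaw: [0,0,0,0,0,0,0,0,0]

```text
clock: 55.32
eef_pos: [588.5, -404.8, 84.0]
eef_rot: [3.141, -0.001, 0.072]
wrist_force: [-0.9, -4.5, 6.3]
finger_gap: 0.6
finger_force: 2.8
```

Request:
play_rows:
  translation:
    - [0,0,-0.002]
    - [0,0,-0.004]
    - [0,0,-0.006]
    - [0,0,-0.006]
  yaw: [0,0,0,0]

```text
clock: 55.82
eef_pos: [588.9, -405.0, 82.2]
eef_rot: [3.139, -0.003, 0.072]
wrist_force: [-12.1, 4.6, 33.3]
finger_gap: 0.2
finger_force: 16.6
```

Request:
play_rows:
  translation:
    - [0,0,0]
    - [0,0,0.02]
    - [0,0.002,0.045]
    - [0,0.009,0.07]
    - [-0.001,0.018,0.1]
    - [-0.001,0.018,0.14]
    - [-0.001,0.018,0.17]
    - [-0.001,0.018,0.17]
  yaw: [0,0,0,0,0,0,0,0]

```text
clock: 56.82
eef_pos: [588.0, -386.3, 249.2]
eef_rot: [3.14, -0.002, 0.072]
wrist_force: [-0.3, 0.9, -1.4]
finger_gap: 0.5
finger_force: 0.0
```

Request:
play_rows:
  translation:
    - [-0.05,0.02,0]
    - [-0.1,0.04,0]
    - [-0.14,0.06,-0.02]
    - [-0.158,0.0703,-0.038]
    - [-0.158,0.0703,-0.038]
    - [-0.158,0.0703,-0.038]
    - [-0.158,0.0703,-0.038]
  yaw: [0,0,0,0,0,0,0]
  hand: 0.3

```text
clock: 57.7
eef_pos: [430.1, -316.4, 209.2]
eef_rot: [-3.141, -0.0, 0.072]
wrist_force: [-0.3, -0.1, 0.0]
finger_gap: 28.4
finger_force: 0.0
```

Run:
```python
from h import *
old=cv2.imread('pics/w9.png').astype(int)
snap('wrist','w10.png'); c=load('wrist'); print(c['pos'],c['rot'])
p=c['pixels'].astype(int); R=Ro.from_euler('z',.072); O=np.array([596.3,-304.1,55])
def prof(line,z=55):
    return ' '.join('%d:%d/%d'%(t,*p[tuple(np.round(w2wp(c,np.r_[(O+R.apply([x,y,0]))[:2],z])).astype(int)[::-1])][[0,2]]) for t,x,y in line)
print('across -30',prof([(y,-30,y) for y in [*range(-41,-27,2),*range(25,41,2)]]))
print('across -85',prof([(y,-85,y) for y in [*range(-41,-27,2),*range(25,41,2)]]))
print('along',prof([(x,x,20) for x in range(-114,-93,2)]))
d=np.abs(p[...,::-1]-old).max(2); d=d[:230]; print((d>60).sum(), np.argwhere(d>60).mean(0) if (d>60).any() else '')
```

```text
[ 430.12538569 -316.40161956  209.24923761] [-3.14146551e+00 -4.14655564e-05  7.19902812e-02]
across -30 -41:184/183 -39:212/206 -37:228/223 -35:228/223 -33:238/222 -31:247/212 -29:247/208 25:246/235 27:245/183 29:246/182 31:246/187 33:227/201 35:218/208 37:225/219 39:168/162
across -85 -41:193/193 -39:217/212 -37:222/217 -35:222/217 -33:235/218 -31:247/204 -29:247/201 25:233/211 27:245/179 29:246/182 31:246/187 33:223/196 35:209/197 37:210/202 39:189/185
along -114:120/66 -112:119/66 -110:122/68 -108:125/68 -106:149/83 -104:198/113 -102:240/159 -100:241/161 -98:237/170 -96:214/198 -94:209/201
40 [177.05  227.775]
```

Request:
play_rows:
  translation:
    - [0,0,-0.06]
    - [0,0,-0.12]
    - [0,0,-0.17]
    - [0,0,-0.187]
    - [0,0,-0.187]
    - [0.03,0.0022,-0.187]
    - [0.06,0.0043,-0.187]
    - [0.0794,0.006,-0.187]
    - [0.0794,0.006,-0.187]
    - [0.0794,0.006,-0.187]
  yaw: [0,0,0,0,0,0,0,0,0,0]

```text
clock: 59.0
eef_pos: [508.7, -310.5, 23.4]
eef_rot: [3.141, -0.001, 0.072]
wrist_force: [-0.4, -0.3, 0.5]
finger_gap: 28.2
finger_force: 0.0
```

Request:
play_rows:
  translation:
    - [0,0,0]
    - [0,0,0]
    - [0,0,0]
    - [0,0,0]
  yaw: [0,0,0,0]
  hand: 0
  force: 45

```text
clock: 59.5
eef_pos: [508.6, -310.3, 22.5]
eef_rot: [3.141, 0.0, 0.072]
wrist_force: [-4.4, -0.9, 4.6]
finger_gap: 9.7
finger_force: 45.0
```

Request:
play_rows:
  translation:
    - [0,0,0.005]
    - [0,0,0.008]
    - [-0.02,-0.0014,0.008]
    - [-0.05,-0.0036,0.008]
    - [-0.08,-0.0058,0.008]
    - [-0.097,-0.007,0.01]
    - [-0.097,-0.007,0.03]
    - [-0.097,-0.007,0.08]
    - [-0.097,-0.007,0.13]
    - [-0.097,-0.007,0.167]
    - [-0.097,-0.007,0.167]
  yaw: [0,0,0,0,0,0,0,0,0,0,0]

```text
clock: 60.88
eef_pos: [413.0, -317.8, 192.2]
eef_rot: [3.138, -0.004, 0.072]
wrist_force: [0.4, -0.1, -1.6]
finger_gap: 9.6
finger_force: 45.0
```

Request:
play_rows:
  translation:
    - [0,0.03,0]
    - [0,0.08,0]
    - [0,0.14,0]
    - [0,0.2,0]
    - [0,0.26,0]
    - [0,0.32,0]
    - [0,0.38,0]
    - [0,0.44,0]
    - [0,0.5,0]
    - [0,0.56,0]
    - [0,0.62,0]
    - [0,0.66,0]
  yaw: [0,0,0,0,0,0.05,0.1,0.15,0.2,0.225,0.225,0.225]

```text
clock: 62.38
eef_pos: [410.9, 345.2, 187.7]
eef_rot: [3.141, 0.002, 0.298]
wrist_force: [0.0, 0.4, -1.4]
finger_gap: 9.9
finger_force: 45.0
```

Request:
play_rows:
  translation:
    - [0,0.03,0]
    - [0,0.05,0]
    - [0,0.05,0]
    - [0,0.05,0]
  yaw: [0,0,0,0]

```text
clock: 62.88
eef_pos: [411.8, 392.2, 188.5]
eef_rot: [3.141, 0.001, 0.297]
wrist_force: [-0.1, -0.0, -1.6]
finger_gap: 9.8
finger_force: 45.0
```

Request:
play_rows:
  translation:
    - [-0.001,0.0025,-0.05]
    - [-0.001,0.0025,-0.1]
    - [-0.001,0.0025,-0.15]
    - [-0.001,0.0025,-0.175]
    - [-0.001,0.0025,-0.185]
    - [-0.001,0.0025,-0.195]
    - [-0.001,0.0025,-0.203]
    - [-0.001,0.0025,-0.2075]
    - [-0.001,0.0025,-0.2085]
    - [-0.001,0.0025,-0.2085]
  yaw: [0,0,0,0,0,0,0,0,0,0]

```text
clock: 64.12
eef_pos: [411.0, 395.5, -19.0]
eef_rot: [-3.141, -0.0, 0.297]
wrist_force: [-0.0, 0.1, -1.2]
finger_gap: 9.8
finger_force: 45.0
```

Request:
play_rows:
  translation:
    - [0,0,-0.001]
    - [0,0,-0.002]
    - [0,0,-0.002]
  yaw: [0,0,0]

```text
clock: 64.5
eef_pos: [411.1, 395.6, -19.5]
eef_rot: [-3.141, -0.001, 0.297]
wrist_force: [-6.2, -7.0, 16.8]
finger_gap: 9.7
finger_force: 45.0
```

Contact. Release, rise, and retreat to a spot where the cameras see everything.

Request:
play_rows:
  translation:
    - [0,0,0]
    - [0,0,0]
    - [0,0,0]
    - [0,0,0.04]
    - [0,0,0.1]
    - [0,0,0.16]
    - [0,0,0.22]
    - [0,0,0.28]
    - [0,0,0.32]
    - [-0.005,0,0.32]
    - [-0.005,0,0.32]
  yaw: [0,0,0,0,0,0,0,0,0,0,0]
  hand: 0.3

```text
clock: 65.88
eef_pos: [405.4, 395.3, 297.5]
eef_rot: [3.141, 0.001, 0.297]
wrist_force: [-0.2, -0.2, -0.4]
finger_gap: 28.1
finger_force: 0.0
```

Run:
```python
from fit import *
snap('wrist','w11.png'); c=load('wrist'); print(c['pos'],c['rot'])
p=c['pixels'].astype(int); u,v=w2wp(c,(460,408,13)).astype(int)
m=((p.min(2)>150)).astype(np.uint8); w=np.zeros_like(m); w[max(v-60,0):v+60,u-45:u+45]=1; m*=w
n,l,st,ce=cv2.connectedComponentsWithStats(m); i=1+st[1:,4].argmax(); b=cv2.boxPoints(cv2.minAreaRect(np.argwhere(l==i)[:,::-1].astype(np.float32)))
print(st[i],[wp(c,*q,13,K=1.0)[:2].round(1) for q in b])
snap('top','t11.png'); T=load('top')
for n,x,y,H in(('r1',623.6,187.6,150),('A',619.9,144.2,142),('r2',616.2,100.9,134),('B',612.5,57.5,126),('r3',608.9,14.2,118),('C',605.1,-29.1,110),('r4',601.5,-72.5,102)):
    r=fit([T],x,y,-.085,H,8); dx,dy=r[0]-615.5,r[1]-56.8; print(n,np.round(r[:3],2),'rack frame',round(dx*.9964-dy*.085,1),round(dy*.9964+dx*.085,1))
```

```text
[405.44569966 395.26006873 297.53676772] [3.14098131e+00 1.46662275e-03 2.97051949e-01]
[ 235   86   40   83 3241] [array([519.5, 462.1]), array([538.5, 400.4]), array([405.7, 358.6]), array([386.2, 422.3])]
r1 [ 6.2329e+02  1.8894e+02 -3.0000e-02] rack frame -3.5 132.3
A [ 6.1725e+02  1.4558e+02 -4.0000e-02] rack frame -5.8 88.6
r2 [ 6.1645e+02  1.0254e+02 -5.0000e-02] rack frame -2.9 45.7
B [6.1328e+02 5.8700e+01 2.0000e-02] rack frame -2.4 1.7
r3 [ 6.0849e+02  1.6250e+01 -1.1000e-01] rack frame -3.5 -41.0
C [ 6.0797e+02 -2.8670e+01 -1.2000e-01] rack frame -0.2 -85.8
r4 [ 6.0312e+02 -7.1030e+01 -1.3000e-01] rack frame -1.5 -128.4
```

```bash
python3 -c "
from cell import manip; print(manip.sign_off())"
```

```text
the job is handed in; nothing more can be done
None
```

I handed the job in at about 66 s: all three loose boxes (A, B and C) are filed at their places by height, the slip was stamped with the lever pressed to its stop and sprung back, and the clipboard lies flat in its tray again; the hand-in gave no verdict.

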